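Set and lock the cam lid press

ROBOT

A 6-joint arm with a two-finger parallel gripper is mounted at the origin on a cart in front of the work surface, level with it; the furniture and walls round the work are solid. World frame = base frame: x ahead of the robot, y to its left, z up, the work surface at z = 0. Lengths are in m, angles in degrees, forces in N, time in s.
With the tool pointing down it reaches from about 0.225 to 0.875 m from the base axis. Payload 3.4 kg.
Tool frame: the origin (TCP) lies midway between the tips of the shut fingers; the grasp point (between the pads) lies 19 mm behind it; z points along the fingers, y is the direction in which the jaws open and shut (so a half turn about z gives the same grasp; the last joint's range is limited). The gripper opens to 85 mm and grips with 20 to 120 N. Pads are 22 mm wide; open, the fingers measure 114 mm over their backs; the gripper's body (76 mm by 85 mm) begins 54 mm behind the grasp point. The pads swing forward as they close: fully open they stand 13 mm farther back than shut.
Start: joints at [60.103, 15.808, 86.224, -0, 77.962, -6.933], TCP at [0.224, 0.529, 0.231] pointing down, gripper open.
Joint ranges: [-165.64, 165.64], [-43.16, 119.46], [12.63, 154.43], [-67.54, 247.53], [6.08, 155.33], [-154.97, 154.97]. Speed limits (degrees/s): [147.25, 147.25, 180, 180, 180, 180].

INTERFACE

Orientations are given as a 3x3 rotation matrix whose columns are the frame's x, y, z axes.
In Python, from workcell import robot gives the robot as it stands. The module is installed in compiled form; this text tells all that it offers.
- The arm moves only by the tool drive_tool, never from a script. Its argument "commands" is a list of rows, each a list of 2 entries, a list of its own where there are three numbers: the shift along the world's x, y, z in m, then the turn, a rotation vector about the world's x, y, z in rad. In form: [[[dx, dy, dz], [rx, ry, rz]], ...]. A call has 1 to 12 rows; each row is the pose to reach, as a shift and turn from the pose commanded when the call began; what a row does not reach only later rows make up. A row lasts 1/10 s, in which the tool goes at most 50 mm and 8.59 degrees, less where a joint would pass 70% of its speed; a pose out of reach is approached as far as the arm can. A call with a gripper value outside its range is refused whole. "hand" is the closure, from 0 (fully open) to 1 (shut), set as the call begins (left out, the last holds). The fingers move at their own pace and stop on an object; "grip_force" is the grip in N (left out, the last holds). Time passes only in rows, so rows that repeat a pose let the fingers close. It gives the time, the measured TCP pose, the force and the opening at its end, in the units of the state.
- robot.observe(): the state, without advancing time (a new reading comes with each control period).
- robot.capture(name): name is "side" or "top"; returns the picture (384x512x3 uint8, red, green, blue); there is no depth.
- robot.camera_info(name): a dict with "fx", "fy", "cx", "cy" (pixels), "R" (3x3) and "t" (3): a world point X has camera coordinates R X + t. Camera axes: x right, y down, z forward; pixel columns grow to the right and rows downward; lengths in m; the calibration is good to about 2 mm. A picture is of the moment at which its call begins. camera_info takes no time and is no camera call.
- robot.close_job(): hands the job in, once; it reports no verdict.
Trained networks look in the newest picture that a camera, given by its name, has taken for a name from the list of things; names that differ only in an ending like _2 or _b are one class to them, and where a whole thing is asked for, a point or a joint stands for the part that bears it (a point fixed in the world has none). Each returns a list of dicts, best first, with "conf" (0 to 1); they miss things now and then, are a little off and sometimes report something else, mostly with a low value. They report only what shows in the picture. A call takes as long as a camera call. They do not tell look-alikes from the thing itself.
- robot.boxes_of(target, camera): "extent" ([left, top, right, bottom] in pixels, round what is visible of it).
- robot.cut_out(target, camera): "region" (384x512 bool, what is visible of it) and "extent" ([left, top, right, bottom] in pixels, round what is visible of it).
The state is a dict: "t": time; "joint_pos": joint angles; "joint_velocities": joint speeds; "tau": joint torques, N m; "position": TCP position; "tcp_rot": TCP orientation; "force": force on the tool from outside, world axes, zero at the start; "ft_torque": the same for the moment, N m; "gripper_width": opening from 0.0 (shut) to 1.0 (fully open).
Only numpy, scipy, OpenCV 4.12 (cv2) and the standard library are available. Lean on these libraries where they do the work, as an engineer would, in place of code of your own. Each camera call takes 0.05 s, during which the arm holds its last target.

TASK

The thumb nut of the lid press is screwed down too far for the dish in it. Back the nut off so that the foot only just begins to bear on the dish's lid when the cam lever is halfway over, then flip the lever right over to its stop so that it stays locked. Never crush the dish, and leave the empty dish, the marker and the tweezers where they lie.

Things in the scene. Friction and masses are not known exactly. Their poses are not given: they have to be found in the camera images.
- press: cam lid press bolted to the bench: grey base plate 100 x 230 mm, top at 14 mm; origin at the centre of its underside. A bar (34 mm wide, 18 mm thick, along the press's y, top 100 mm up when open) lies over it on posts: thumb nut, spindle and sprung foot at its +y end over a lidded dish, cam and lever at its -y end. The cam drives bar, nut, spindle and foot straight down.
- lever (a joint): lever angle about the press's x axis: 0 = open (0.2 rad from upright towards the press's -y), 0.75 = halfway, 1.5 = locked at its stop (1.7 rad from upright, just below level). Unloaded it stays where left (friction 0.8 N at the ball). The bar goes down 15 mm x (cos(1.36 - angle) - cos(1.36)), dead centre at 1.36; loaded, it springs back short of that and snaps to the stop beyond.
- lever_ball (a point): centre of the black ball, 25 mm across, at the end of the lever, 100 mm from the pivot; at about 218 mm height when open, 107 mm when locked. The lever rod is 10 mm thick. The ball can be pinched from above along the press's x axis and led along its arc, or pushed.
- cam_pivot (a point): the axis of the lever, fixed, 70 mm from the press's origin towards its -y, 120 mm above the bench
- nut_centre (a point): centre of the knurled dark steel thumb nut, 40 mm across, 22 mm high, upright axis, 1 mm over the bar; 112 mm up with the lever open. The 12 mm spindle stands 12 to 20 mm out of its top. From above, clockwise lowers the foot, counter-clockwise raises it, 2.3 mm per rad. Stiff (0.4 N m), stays where left. Starts 0.5 to 3.0 rad too far down: feel how much; it can go 1 rad past right.
- bed: round aluminium tray, 84 mm across with a rim 8 mm high, fixed on the base, in which the dish stands; origin at the centre of its underside, on the base plate
- bed_centre (a point): centre of the bed's floor, 17 mm above the bench, straight under the nut
- dish: lidded aluminium moisture dish, 68 mm across, 24 mm high, loose in the bed; origin at the centre of its underside. Once the foot has met the lid, it adds about 20 N for each mm of further travel, which the lever passes back to the hand. Rightly set, the locked press holds it with about 52 N; above 76 N it is crushed
- empty_dish: bystander: open aluminium dish, 64 mm across, 21 mm high, on the bench behind the press; origin at the centre of its underside
- marker: bystander: marker pen 135 mm long along its y axis, 17 mm thick, on the bench behind the press; origin at the middle of its underside
- tweezers: bystander: steel forceps 149 mm long along its x axis, 22 mm wide, on the bench in front of the press; origin at the middle of its underside
Not all that is in view belongs to the job. Leave any turquoise or yellow look-alike of the dish alone.

How it is judged (in metres and radians):
At the end, for the whole second after the job is handed in: the lever rests locked at its stop (above 1.45 rad) and the dish stands level in its bed, within 8 mm of the centre, pressed into the bed with 40 to 64 N (foot met the lid with the lever halfway, within about 0.06 rad) (value of joint lever above 1.45 rad and contact force between dish and bed between 40 and 64 N and horizontal distance between dish and bed_centre below 0.008 m and angle between dish's own z axis and vertical below 0.06 rad); the robot touches nothing.
It fails at once if the dish is pressed with more than 76 N (crushed) (contact force between dish and bed above 76 N).
It fails at once if the empty dish, the marker or the tweezers are moved by more than 20 mm (distance of any of empty_dish, marker, tweezers from where it was at the start of the episode above 0.02 m).
It also fails if it takes over 64 s, if anything falls off the work surface, if the arm or the gripper's body presses on something with over 40 N, if the wrist force passes 120 N, or if a joint passes its speed limit or range.

## Working session

There is one attempt and no reset: what is moved stays moved. The work goes in short steps, Python scripts to look and compute and a tool call to move; the robot and the scene stay as the last step left them, time stands still between calls to the robot, and variables do not carry over. Pictures are saved under pics/ and viewed, and the job is handed in when it is done.

Besides the shell and the picture viewer there is one more tool, called after ">>>" by a JSON object that holds its "method" and its "body", one argument or row to a line. drive_tool: Moves the arm, as the interface text tells. Its arguments: {"type":"object","properties":{"commands":{"type":"array","items":{"type":"array"}},"hand":{"type":"number"},"grip_force":{"type":"number"}},"required":["commands"]}

```bash
mkdir -p pics; ls; python3 - <<'E'
from workcell import robot
import cv2
for n in("side","top"):
    im=robot.capture(n); cv2.imwrite(f"pics/{n}0.png",im[:,:,::-1])
    print(n,robot.camera_info(n))
    for t in("nut_centre","lever_ball","press","dish","bed"):
        print(t,[(round(d["conf"],2),[round(float(v)) for v in d["extent"]]) for d in robot.boxes_of(t,n)])
print(robot.observe())
E
```

```text
pics
side {'fx': 497.1750956336379, 'fy': 497.1750956336379, 'cx': 257.9761199065158, 'cy': 197.83657775520638, 'R': array([[-0.99865723,  0.05047667, -0.01165497],
       [ 0.03701416,  0.5378369 , -0.84223596],
       [-0.03624479, -0.84153643, -0.53898307]]), 't': array([0.5406629 , 0.01757756, 1.24747177])}
nut_centre [(0.88, [242, 195, 264, 260])]
lever_ball [(0.89, [241, 140, 257, 195])]
press [(0.57, [226, 145, 276, 295])]
dish [(0.86, [237, 249, 266, 275]), (0.7, [311, 276, 344, 305]), (0.58, [281, 302, 314, 336])]
bed [(0.54, [228, 258, 275, 283])]
top {'fx': 438.83601669260173, 'fy': 438.83601669260173, 'cx': 258.55609680395577, 'cy': 195.90545310287246, 'R': array([[-1.79241661e-02, -9.99839245e-01,  4.57282545e-04],
       [-9.86808528e-01,  1.76169614e-02, -1.60930334e-01],
       [ 1.60896408e-01, -3.33579235e-03, -9.86965662e-01]]), 't': array([0.16881584, 0.57483312, 0.91965449])}
nut_centre [(0.72, [217, 190, 288, 208]), (0.51, [208, 180, 318, 224])]
lever_ball [(0.73, [288, 178, 320, 206])]
press [(0.73, [211, 183, 316, 228])]
dish [(0.71, [212, 194, 242, 220]), (0.
[... 176 characters left out ...]
84209595e-04,
        7.79610307e+01, -6.93404739e+00]), 'joint_velocities': array([ 0.05677618,  0.07173134, -0.0124534 ,  0.00333099,  0.01261322,
        0.05887111]), 'tau': array([-8.69579562e-04, -4.16399789e+01, -2.45982295e+01, -2.09807099e-04,
        2.65200988e-04,  8.99673722e-06]), 'position': array([0.22434416, 0.52946838, 0.23135812]), 'tcp_rot': array([[-9.20773417e-01,  3.90097816e-01,  8.99307648e-05],
       [ 3.90097826e-01,  9.20773406e-01,  1.43269413e-04],
       [-2.69167717e-05,  1.67000462e-04, -9.99999986e-01]]), 'force': array([ 0.08199594, -0.2631771 ,  0.34979106]), 'ft_torque': array([ 0.00815894,  0.02006465, -0.03431665]), 'gripper_width': 0.9989542355876712}
```

```bash
python3 - <<'E'
import cv2
for n,(x0,y0,x1,y1) in {"side":(180,100,360,350),"top":(140,120,360,300)}.items():
    im=cv2.imread(f"pics/{n}0.png")
    c=cv2.resize(im[y0:y1,x0:x1],None,fx=2.4 if n=="side" else 3.3,fy=2.4 if n=="side" else 3.3,interpolation=cv2.INTER_CUBIC)
    cv2.imwrite(f"pics/{n}0c.png",c)
E
```

```text
(no output)
```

View pics/side0.png

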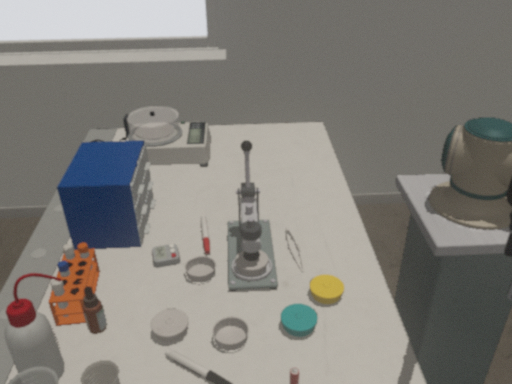

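View pics/top0.png

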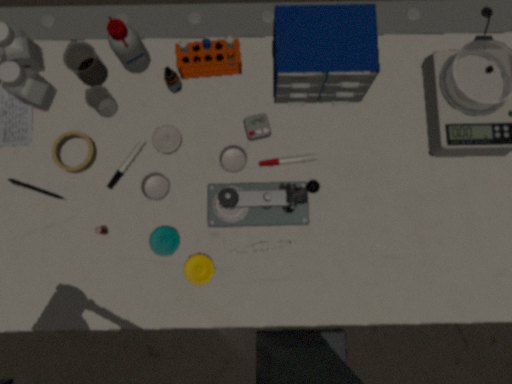

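```bash
ls pics
```

```text
side0.png
side0c.png
top0.png
top0c.png
```

View pics/side0c.png

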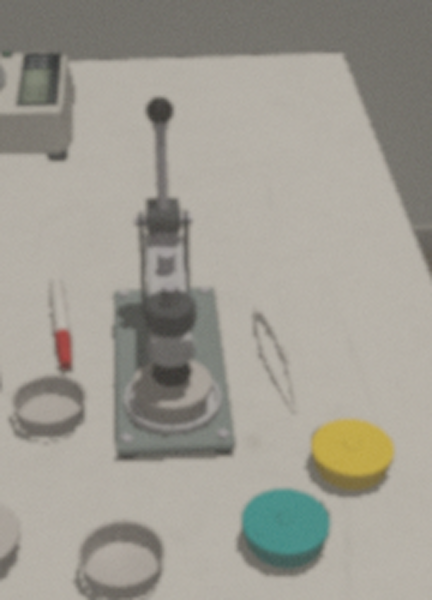

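View pics/top0c.png

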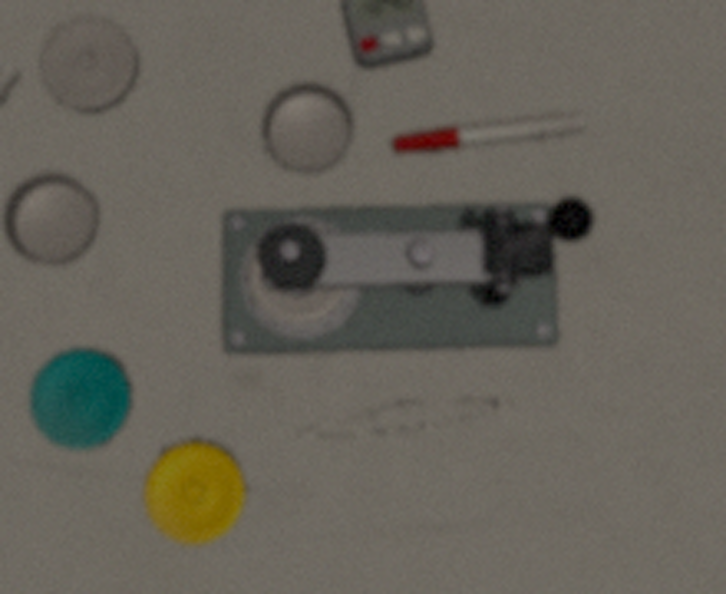

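```bash
cat > h.py <<'E'
from workcell import robot
import numpy as np, cv2
def proj(n,X):
    c=robot.camera_info(n); p=c["R"]@np.asarray(X,float)+c["t"]
    return np.array([c["fx"]*p[0]/p[2]+c["cx"],c["fy"]*p[1]/p[2]+c["cy"]])
def atz(n,uv,z):
    c=robot.camera_info(n); d=c["R"].T@np.array([(uv[0]-c["cx"])/c["fx"],(uv[1]-c["cy"])/c["fy"],1]); o=-c["R"].T@c["t"]
    return o+d*(z-o[2])/d[2]
E
python3 - <<'E'
from h import *
np.set_printoptions(precision=4,suppress=True)
for c in((222,212),(555,205),(557,345),(226,352)):
    print(c,atz("top",np.array(c)/3.3+[140,120],.014))
print("nut top",atz("top",np.array([291,256])/3.3+[140,120],.123), atz("side",np.array([170,307])/2.4+[180,100],.123))
print("ball",atz("top",np.array([570,218])/3.3+[140,120],.218), atz("side",np.array([159,110])/2.4+[180,100],.218))
print("bed", atz("top",np.array([302,285])/3.3+[140,120],.035),atz("side",np.array([172,395])/2.4+[180,100],.035))
for n in("top","side"):
  for t in("nut_centre","lever_ball"):
    for r in robot.cut_out(t,n)[:1]:
        m=r["region"]; im=robot.capture(n)
        cv2.imwrite(f"pics/m_{n}_{t}.png",(m*255).astype(np.uint8)); ys,xs=np.nonzero(m); print(n,t,r["extent"],xs.mean(),ys.mean())
E
```

```text
(222, 212) [0.6122 0.2752 0.014 ]
(555, 205) [0.613  0.0443 0.014 ]
(557, 345) [0.5157 0.0464 0.014 ]
(226, 352) [0.5149 0.2723 0.014 ]
nut top [0.563  0.2203 0.123 ] [0.5655 0.2298 0.123 ]
ball [0.5661 0.0606 0.218 ] [0.567  0.0645 0.218 ]
bed [0.5572 0.2189 0.035 ] [0.5657 0.2353 0.035 ]
top nut_centre [217.5, 189.6, 287.3, 209.5] 250.03432700993676 197.97380307136405
top lever_ball [289.0, 178.6, 318.5, 205.3] 301.63655913978494 191.92903225806452
side nut_centre [237.0, 195.9, 260.7, 260.8] 249.56873822975518 231.4764595103578
side lever_ball [241.1, 139.3, 256.3, 196.5] 246.42857142857142 171.44957983193277
```

```bash
python3 - <<'E'
from h import *
P=np.array([0.564,0.1595])
for n,s,(x0,y0,x1,y1) in (("side",6,(215,130,285,300)),("top",6,(200,165,330,240))):
    s=3.5 if n=="side" else 6
    im=cv2.imread(f"pics/{n}0.png")
    c=cv2.resize(im[y0:y1,x0:x1],None,fx=s,fy=s,interpolation=cv2.INTER_CUBIC)
    c=cv2.convertScaleAbs(c,alpha=1.8,beta=20)
    def d(X,col): 
        uv=(proj(n,X)-[x0,y0]+.5)*s; cv2.circle(c,tuple(int(round(v)) for v in uv),2,col,-1)
    def ring(x,y,z,r,col):
        for a in np.linspace(0,2*np.pi,40): d([x+r*np.cos(a),y+r*np.sin(a),z],col)
    for a in(-.05,.05):
        for b in(-.115,.115): d([P[0]+a,P[1]+b,.014],(0,0,255))
    by=P[1]-.07-.1*np.sin(.2); d([P[0],by,.218],(0,255,0))
    cam=robot.camera_info(n);o=-cam["R"].T@cam["t"];print(n,o)
    w=np.array([P[0],by,.218])-o;w/=np.linalg.norm(w);u=np.cross(w,[1,0,0]);u/=np.linalg.norm(u);v=np.cross(w,u)
    for a in np.linspace(0,2*np.pi,30): d(np.array([P[0],by,.218])+.0125*(u*np.cos(a)+v*np.sin(a)),(0,255,0))
    ring(P[0],P[1]+.06,.123,.02,(255,0,0)); ring(P[0],P[1]+.06,.025,.042,(0,255,255))
    cv2.imwrite(f"pics/ov_{n}.png",c); print(c.shape)
E
```

```text
side [0.58450065 1.01304822 0.69347202]
(595, 245, 3)
top [0.422307   0.16172967 1.00009829]
(450, 780, 3)
```

View pics/ov_side.png

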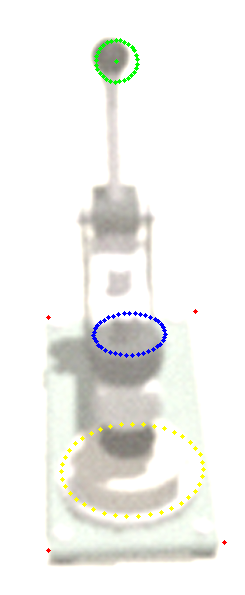

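View pics/ov_top.png

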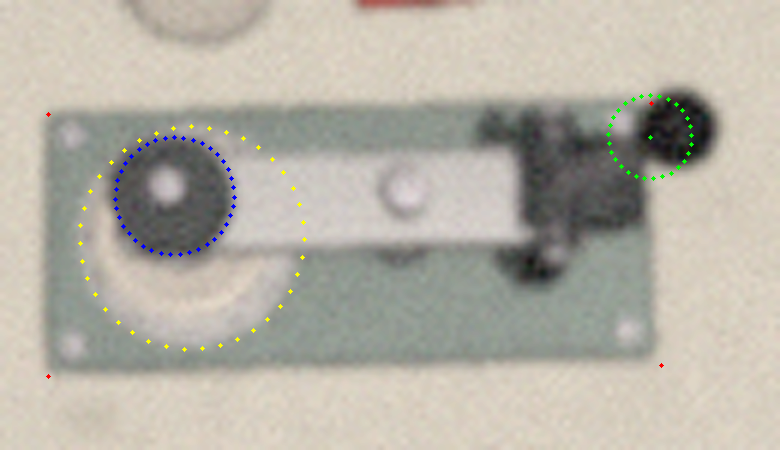

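>>> {"method": "drive_tool", "body": {
  "commands": [
    [[0.028,-0.038,0.015],[0,0,-0.1]],
    [[0.057,-0.077,0.03],[0,0,-0.22]],
    [[0.085,-0.116,0.045],[0,0,-0.34]],
    [[0.114,-0.155,0.05],[0,0,-0.46]],
    [[0.142,-0.193,0.05],[0,0,-0.58]],
    [[0.171,-0.232,0.05],[0,0,-0.7]],
    [[0.2,-0.271,0.05],[0,0,-0.82]],
    [[0.228,-0.309,0.05],[0,0,-0.94]],
    [[0.257,-0.348,0.05],[0,0,-1.05]],
    [[0.285,-0.387,0.05],[0,0,-1.169]],
    [[0.32,-0.435,0.05],[0,0,-1.169]],
    [[0.342,-0.464,0.05],[0,0,-1.169]]
  ],
  "hand": 0.35,
  "grip_force": 25
}}

```text
t: 2.2
position: [0.5674, 0.0633, 0.2815]
tcp_rot: [[-0.0, 1.0, 0.001], [1.0, 0.0, -0.0], [-0.0, 0.001, -1.0]]
force: [-0.1, 0.3, 0.5]
gripper_width: 0.648
```

```bash
python3 - <<'E'
from h import *
print(robot.observe()["position"])
s=robot.capture("side");t=robot.capture("top")
a=cv2.resize(s[60:260,190:310],None,fx=3,fy=3,interpolation=cv2.INTER_CUBIC);b=cv2.resize(t[120:245,200:380],None,fx=2.4,fy=2.4,interpolation=cv2.INTER_CUBIC)
b=cv2.copyMakeBorder(b,0,600-b.shape[0],0,0,cv2.BORDER_CONSTANT)
c=cv2.convertScaleAbs(np.hstack([a,b])[:,:,::-1],alpha=1.6,beta=20);print(c.shape);cv2.imwrite("pics/a1.png",c)
E
```

```text
[0.56743843 0.06330887 0.2814839 ]
(600, 792, 3)
```

View pics/a1.png

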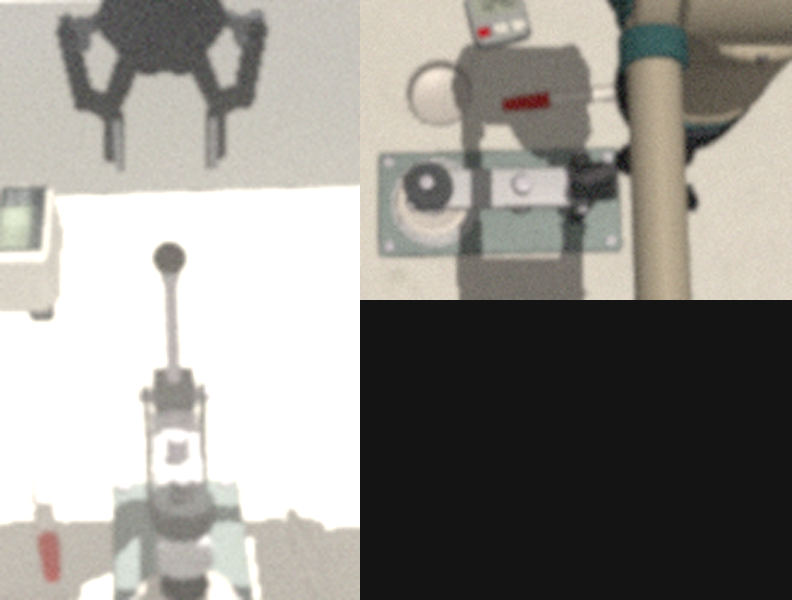

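>>> {"method": "drive_tool", "body": {
  "commands": [
    [[-0.002,0.001,-0.04],[0,0,0]],
    [[-0.002,0.001,-0.075],[0,0,0]],
    [[-0.002,0.001,-0.085],[0,0,0]],
    [[-0.002,0.001,-0.085],[0,0,0]]
  ]
}}

```text
t: 2.7
position: [0.5631, 0.067, 0.1951]
tcp_rot: [[-0.001, 1.0, -0.004], [1.0, 0.001, 0.0], [0.0, -0.004, -1.0]]
force: [-0.1, -0.0, 0.7]
gripper_width: 0.651
```

>>> {"method": "drive_tool", "body": {
  "commands": [
    [[0,0,0],[0,0,0]],
    [[0,0,0],[0,0,0]],
    [[0,0,0],[0,0,0]],
    [[0,0,0],[0,0,0]],
    [[0,0,0],[0,0,0]],
    [[0,0,0],[0,0,0]],
    [[0,0,0],[0,0,0]]
  ],
  "hand": 1.0,
  "grip_force": 25
}}

```text
t: 3.4
position: [0.5664, 0.066, 0.1983]
tcp_rot: [[-0.001, 1.0, 0.006], [1.0, 0.001, -0.001], [-0.001, 0.006, -1.0]]
force: [2.5, -1.5, 7.1]
gripper_width: 0.276
```

```bash
python3 - <<'E'
from h import *
o=robot.observe();print(o["t"],o["position"],o["force"],o["gripper_width"])
s=robot.capture("side")
a=cv2.resize(s[60:260,190:310],None,fx=3,fy=3,interpolation=cv2.INTER_CUBIC)
cv2.imwrite("pics/a2.png",cv2.convertScaleAbs(a[:,:,::-1],alpha=1.6,beta=20))
E
```

```text
3.4 [0.56642654 0.06596227 0.1982711 ] [ 2.5483309  -1.51746941  7.14840652] 0.2762720188090192
```

View pics/a2.png

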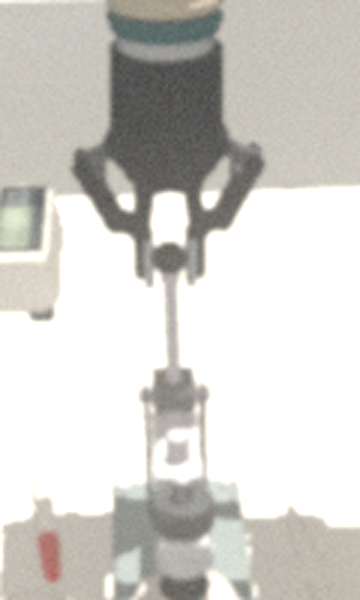

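>>> {"method": "drive_tool", "body": {
  "commands": [
    [[0.001,-0.003,0.001],[0,0,0]],
    [[0.001,-0.0065,0.0],[0,0,0]],
    [[0.001,-0.0097,-0.001],[0,0,0]],
    [[0.001,-0.0097,-0.001],[0,0,0]]
  ]
}}

```text
t: 3.85
position: [0.5664, 0.0565, 0.1949]
tcp_rot: [[-0.001, 1.0, 0.002], [1.0, 0.001, 0.0], [0.0, 0.002, -1.0]]
force: [5.7, 0.9, -1.2]
gripper_width: 0.273
```

>>> {"method": "drive_tool", "body": {
  "commands": [
    [[0,-0.0047,-0.0016],[0,0,0]],
    [[0,-0.0094,-0.0034],[0,0,0]],
    [[0,-0.0094,-0.0034],[0,0,0]]
  ]
}}

```text
t: 4.15
position: [0.5664, 0.0473, 0.1912]
tcp_rot: [[-0.001, 1.0, 0.002], [1.0, 0.001, 0.001], [0.001, 0.002, -1.0]]
force: [6.4, 1.1, -2.7]
gripper_width: 0.272
```

>>> {"method": "drive_tool", "body": {
  "commands": [
    [[0.001,-0.0045,-0.0028],[0,0,0]],
    [[0.001,-0.009,-0.005],[0,0,0]],
    [[0.001,-0.009,-0.005],[0,0,0]]
  ]
}}

```text
t: 4.45
position: [0.5665, 0.038, 0.186]
tcp_rot: [[-0.001, 1.0, -0.0], [1.0, 0.001, 0.0], [0.0, -0.0, -1.0]]
force: [5.5, 2.6, -2.4]
gripper_width: 0.271
```

>>> {"method": "drive_tool", "body": {
  "commands": [
    [[0,-0.0042,-0.0026],[0,0,0]],
    [[0,-0.0085,-0.0053],[0,0,0]],
    [[0,-0.0085,-0.0053],[0,0,0]]
  ]
}}

```text
t: 4.75
position: [0.5666, 0.0298, 0.1809]
tcp_rot: [[-0.0, 1.0, 0.0], [1.0, 0.0, 0.001], [0.001, 0.0, -1.0]]
force: [4.0, 3.2, -2.2]
gripper_width: 0.272
```

>>> {"method": "drive_tool", "body": {
  "commands": [
    [[0,-0.004,-0.003],[0,0,0]],
    [[0,-0.008,-0.006],[0,0,0]],
    [[0,-0.008,-0.006],[0,0,0]]
  ]
}}

```text
t: 5.05
position: [0.5666, 0.0223, 0.1752]
tcp_rot: [[-0.0, 1.0, 0.0], [1.0, 0.0, 0.002], [0.002, 0.0, -1.0]]
force: [3.7, 4.8, -0.7]
gripper_width: 0.269
```

>>> {"method": "drive_tool", "body": {
  "commands": [
    [[0,-0.0037,-0.0034],[0,0,0]],
    [[0,-0.0073,-0.0068],[0,0,0]],
    [[0,-0.0073,-0.0068],[0,0,0]]
  ]
}}

```text
t: 5.35
position: [0.5667, 0.0154, 0.1687]
tcp_rot: [[-0.0, 1.0, 0.001], [1.0, 0.0, 0.003], [0.003, 0.001, -1.0]]
force: [4.2, 5.3, 0.4]
gripper_width: 0.274
```

>>> {"method": "drive_tool", "body": {
  "commands": [
    [[0,-0.003,-0.003],[0,0,0]],
    [[0,-0.003,-0.003],[0,0,0]]
  ]
}}

```text
t: 5.55
position: [0.5667, 0.0124, 0.1659]
tcp_rot: [[-0.0, 1.0, 0.001], [1.0, 0.0, 0.003], [0.003, 0.001, -1.0]]
force: [4.2, 5.3, 2.0]
gripper_width: 0.268
```

>>> {"method": "drive_tool", "body": {
  "commands": [
    [[0,0.003,0.003],[0,0,0]],
    [[0,0.0066,0.0064],[0,0,0]],
    [[0,0.0066,0.0064],[0,0,0]]
  ]
}}

```text
t: 5.85
position: [0.5666, 0.0185, 0.1729]
tcp_rot: [[-0.001, 1.0, 0.001], [1.0, 0.001, 0.0], [0.0, 0.001, -1.0]]
force: [3.4, 2.8, 3.1]
gripper_width: 0.273
```

>>> {"method": "drive_tool", "body": {
  "commands": [
    [[0,0.004,0.0034],[0,0,0]],
    [[0,0.0076,0.0064],[0,0,0]],
    [[0,0.0076,0.0064],[0,0,0]]
  ]
}}

```text
t: 6.15
position: [0.5666, 0.0253, 0.1793]
tcp_rot: [[-0.002, 1.0, 0.001], [1.0, 0.002, -0.002], [-0.002, 0.001, -1.0]]
force: [2.7, -0.7, 3.4]
gripper_width: 0.274
```

>>> {"method": "drive_tool", "body": {
  "commands": [
    [[0,0.004,0.003],[0,0,0]],
    [[0,0.0082,0.0056],[0,0,0]],
    [[0,0.0082,0.0056],[0,0,0]]
  ]
}}

```text
t: 6.45
position: [0.5665, 0.0335, 0.1848]
tcp_rot: [[-0.001, 1.0, 0.001], [1.0, 0.001, -0.002], [-0.002, 0.001, -1.0]]
force: [3.6, -3.1, 3.1]
gripper_width: 0.27
```

>>> {"method": "drive_tool", "body": {
  "commands": [
    [[0,0.004,0.0022],[0,0,0]],
    [[0,0.0087,0.0048],[0,0,0]],
    [[0,0.0087,0.0048],[0,0,0]]
  ]
}}

```text
t: 6.75
position: [0.5665, 0.0422, 0.1896]
tcp_rot: [[-0.001, 1.0, 0.001], [1.0, 0.001, -0.001], [-0.001, 0.001, -1.0]]
force: [3.5, -3.4, 5.0]
gripper_width: 0.268
```

```bash
cat > fit.py <<'E'
import numpy as np
from scipy.optimize import least_squares
def ana(D,sgn,g0,arc0=None,off=0):
    D=np.array(D);y,z,fy,fz=D.T;sgn=np.array(sgn)
    if arc0 is None:
        r=least_squares(lambda p:np.hypot(y-p[0],z-p[1])-.1,[.0857,.1])
        arc0=r.x
    th=np.arctan2(arc0[0]-y,z-arc0[1]);a=th-.2
    ft=np.cos(th)*fy+np.sin(th)*fz
    tr=15*(np.cos(1.36-a)-np.cos(1.36))
    def m(p): return p[1]*sgn+p[2]+3*np.maximum(0,tr-p[0])*np.sin(1.36-a)
    r=least_squares(lambda p:np.r_[(m(p)-ft)/.4,(p[1]-.8)/.5,p[2]/.3],[g0,.8,0])
    print("centre",arc0);print("a",a.round(3));print("ft",ft.round(2));print("mod",m(r.x).round(2));print("t0,f,bias",r.x,np.sqrt(np.diag(np.linalg.inv(r.jac.T@r.jac))), "excess rad",(9.156-r.x[0])/2.3)
    return arc0
if __name__=="__main__":
    D=[(.0565,.1949,.9,-1.2),(.0473,.1912,1.1,-2.7),(.038,.186,2.6,-2.4),(.0298,.1809,3.2,-2.2),(.0223,.1752,4.8,-.7),(.0154,.1687,5.3,.4),(.0124,.1659,5.3,2.0),
     (.0185,.1729,2.8,3.1),(.0253,.1793,-.7,3.4),(.0335,.1848,-3.1,3.1),(.0422,.1896,-3.4,5.0)]
    s=[1]*7+[-1]*4
    ana(D,s,5.5)
    ana(D,s,5.5,(.066+.1*np.sin(.2),.1983-.098))
    ana(D,s,5.5,(.066+.1*np.sin(.2),.1965-.098))
E
python3 fit.py
```

```text
centre [0.08741735 0.09985644]
a [0.115 0.214 0.321 0.418 0.513 0.608 0.649 0.556 0.464 0.366 0.267]
ft [ 0.48 -0.08  1.06  1.33  3.17  3.95  5.    4.16  1.54 -0.96 -0.79]
mod [ 0.21  0.21  0.21  0.74  3.19  5.02  5.61  3.46  1.34 -0.44 -0.44]
t0,f,bias [ 5.46509401  0.32509804 -0.11830186] [0.10186932 0.1213792  0.15454747] excess rad 1.6047417337110088
centre (np.float64(0.08586693307950613), 0.1003)
a [0.101 0.201 0.309 0.408 0.504 0.6   0.642 0.548 0.454 0.355 0.255]
ft [ 0.5  -0.04  1.1   1.37  3.21  3.98  5.02  4.16  1.51 -1.   -0.86]
mod [ 0.22  0.22  0.22  0.68  3.21  5.11  5.72  3.47  1.28 -0.48 -0.48]
t0,f,bias [ 5.37013797  0.35088404 -0.12926176] [0.10108151 0.1213797  0.15454933] excess rad 1.6460269706319657
centre (np.float64(0.08586693307950613), 0.0985)
a [0.096 0.194 0.301 0.397 0.492 0.587 0.628 0.536 0.443 0.345 0.247]
ft [ 0.51 -0.02  1.13  1.41  3.25  4.02  5.06  4.16  1.48 -1.04 -0.9 ]
mod [ 0.24  0.24  0.24  0.69  3.24  5.17  5.8   3.45  1.25 -0.51 -0.51]
t0,f,bias [ 5.24785995  0.37567442 -0.13722811] [0.10004068 0.12138646 0.15456614] excess rad 1.6991913278044748
```

>>> {"method": "drive_tool", "body": {
  "commands": [
    [[0,0,0],[0,0,0]],
    [[0,0,0],[0,0,0]],
    [[0,0,0],[0,0,0]],
    [[0,0,0.04],[0,0,0]],
    [[0,0.02,0.05],[0,0,0]],
    [[0,0.065,0.05],[0,0,0]],
    [[-0.001,0.11,0.04],[0,0,0]],
    [[-0.002,0.15,0.01],[0,0,0]],
    [[-0.002,0.177,-0.02],[0,0,0]],
    [[-0.002,0.177,-0.02],[0,0,0]]
  ],
  "hand": 0.2
}}

```text
t: 7.75
position: [0.5601, 0.2224, 0.164]
tcp_rot: [[-0.005, 1.0, -0.011], [1.0, 0.005, -0.001], [-0.001, -0.011, -1.0]]
force: [0.0, -0.7, -0.2]
gripper_width: 0.8
```

```bash
python3 - <<'E'
from h import *
o=robot.observe();print(o["t"],o["position"],o["force"],o["gripper_width"])
s=robot.capture("side");t=robot.capture("top")
a=cv2.resize(s[130:330,190:310],None,fx=3,fy=3,interpolation=cv2.INTER_CUBIC);b=cv2.resize(t[120:245,180:360],None,fx=2.4,fy=2.4,interpolation=cv2.INTER_CUBIC)
b=cv2.copyMakeBorder(b,0,600-b.shape[0],0,0,cv2.BORDER_CONSTANT)
c=cv2.convertScaleAbs(np.hstack([a,b])[:,:,::-1],alpha=1.6,beta=20);cv2.imwrite("pics/a3.png",c)
E
```

```text
7.75 [0.5600636  0.22238526 0.16395176] [ 0.02030624 -0.73688486 -0.21291601] 0.8002158508832914
```

View pics/a3.png

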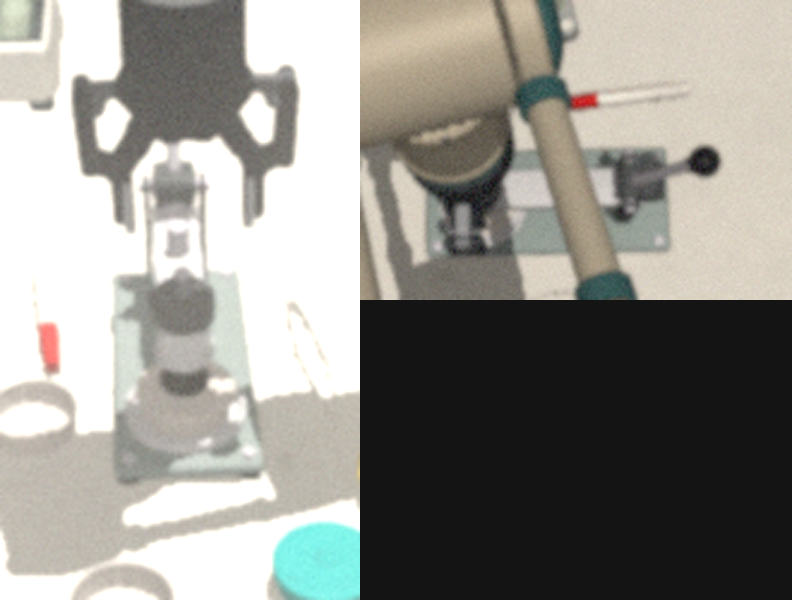

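>>> {"method": "drive_tool", "body": {
  "commands": [
    [[0.001,0,-0.025],[0,0,0]],
    [[0.001,0,-0.05],[0,0,0]],
    [[0.001,0,-0.065],[0,0,0]],
    [[0.001,0,-0.07],[0,0,0]],
    [[0.001,0,-0.07],[0,0,0]]
  ]
}}

```text
t: 8.35
position: [0.5658, 0.2186, 0.0996]
tcp_rot: [[0.0, 1.0, 0.0], [1.0, -0.0, -0.0], [-0.0, 0.0, -1.0]]
force: [1.1, 0.0, -0.3]
gripper_width: 0.802
```

>>> {"method": "drive_tool", "body": {
  "commands": [
    [[0,0,0],[0,0,0]],
    [[0,0,0],[0,0,0]],
    [[0,0,0],[0,0,0]],
    [[0,0,0],[0,0,0]],
    [[0,0,0],[0,0,0]],
    [[0,0,0],[0,0,0]]
  ],
  "hand": 1.0,
  "grip_force": 80
}}

```text
t: 8.95
position: [0.5653, 0.2196, 0.1]
tcp_rot: [[-0.001, 1.0, 0.001], [1.0, 0.001, -0.0], [-0.0, 0.001, -1.0]]
force: [-2.8, -0.6, 5.7]
gripper_width: 0.433
```

```bash
python3 - <<'E'
from h import *
o=robot.observe();print(o["t"],o["position"],o["force"],o["ft_torque"],o["gripper_width"],o["joint_pos"])
s=robot.capture("side")
a=cv2.resize(s[130:330,190:310],None,fx=3,fy=3,interpolation=cv2.INTER_CUBIC)
cv2.imwrite("pics/a4.png",cv2.convertScaleAbs(a[:,:,::-1],alpha=1.6,beta=20))
E
```

```text
8.95 [0.56529417 0.21957411 0.09999299] [-2.79324712 -0.61957047  5.7262889 ] [-0.17195455  0.50312134 -0.0427614 ] 0.43303472961225237 [ 1.46669298e+01  2.40143855e+01  9.34002118e+01 -2.00485992e-02
  6.25534678e+01  1.46105028e+01]
```

View pics/a4.png

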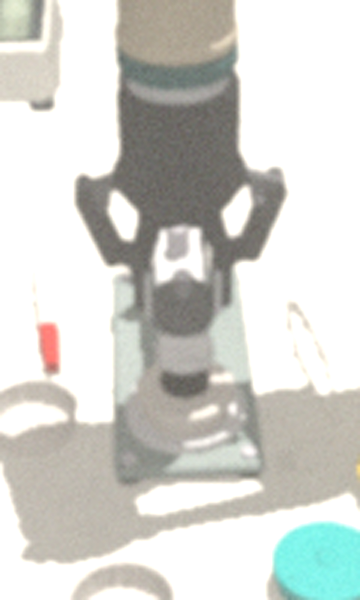

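>>> {"method": "drive_tool", "body": {
  "commands": [
    [[0,0,0],[0,0,0.14]],
    [[0,0,0],[0,0,0.28]],
    [[0,0,0],[0,0,0.42]],
    [[0,0,0],[0,0,0.56]]
  ]
}}

```text
t: 9.4
position: [0.5664, 0.2199, 0.1]
tcp_rot: [[-0.536, 0.844, 0.003], [0.844, 0.536, 0.001], [-0.001, 0.003, -1.0]]
force: [-0.0, -0.2, 3.3]
gripper_width: 0.44
```

```bash
python3 - <<'E'
from h import *
o=robot.observe();print(o["t"],o["position"],o["force"],o["ft_torque"],o["gripper_width"],o["joint_pos"],o["tcp_rot"][:2,1])
E
```

```text
9.4 [0.56642006 0.21991839 0.09996489] [-0.0415598  -0.22976606  3.33376978] [-0.13318556  0.09629174 -0.44006365] 0.439535311381499 [ 1.46543792e+01  2.40415120e+01  9.33578662e+01  1.18856399e-02
  6.24392959e+01 -1.77521332e+01] [0.84431465 0.53584072]
```

>>> {"method": "drive_tool", "body": {
  "commands": [
    [[0,0,0],[0,0,0.14]],
    [[0,0,0],[0,0,0.28]],
    [[0,0,0],[0,0,0.42]],
    [[0,0,0],[0,0,0.56]],
    [[0,0,0],[0,0,0.7]],
    [[0,0,0],[0,0,0.84]],
    [[0,0,0],[0,0,0.98]],
    [[0,0,0],[0,0,1.09]],
    [[0,0,0],[0,0,1.09]]
  ]
}}

```text
t: 10.3
position: [0.5675, 0.2219, 0.1001]
tcp_rot: [[-0.997, -0.08, 0.005], [-0.08, 0.997, 0.004], [-0.005, 0.004, -1.0]]
force: [1.5, 5.3, 1.4]
gripper_width: 0.436
```

```bash
python3 - <<'E'
from h import *
o=robot.observe();print(o["t"],o["position"],o["force"],o["ft_torque"],o["gripper_width"],o["joint_pos"],o["tcp_rot"][:2,1])
E
```

```text
10.3 [0.56749469 0.22188262 0.10006432] [1.5005501  5.26307521 1.39067371] [ 0.90701203 -0.24142918  0.3503548 ] 0.43615218149658047 [ 14.71517267  24.06887184  93.29487935   0.18702594  62.28903517
 -79.97684393] [-0.08030549  0.99676263]
```

>>> {"method": "drive_tool", "body": {
  "commands": [
    [[0,0,0],[0,0,0]],
    [[0,0,0],[0,0,0]],
    [[0,0,0.01],[0,0,0]],
    [[0,0,0.05],[0,0,-0.12]],
    [[0,0,0.09],[0,0,-0.26]],
    [[0,-0.02,0.13],[0,0,-0.4]],
    [[0,-0.05,0.14],[0,0,-0.54]],
    [[0,-0.08,0.14],[0,0,-0.68]],
    [[0,-0.11,0.14],[0,0,-0.82]],
    [[0.001,-0.14,0.14],[0,0,-0.96]],
    [[0.001,-0.165,0.14],[0,0,-1.1]],
    [[0.001,-0.177,0.14],[0,0,-1.24]]
  ],
  "hand": 0.35,
  "grip_force": 25
}}

```text
t: 11.5
position: [0.5661, 0.0401, 0.2397]
tcp_rot: [[-0.392, 0.92, 0.0], [0.92, 0.392, -0.001], [-0.002, -0.0, -1.0]]
force: [-0.8, -0.1, 0.7]
gripper_width: 0.65
```

>>> {"method": "drive_tool", "body": {
  "commands": [
    [[0,0,0],[0,0,-0.14]],
    [[0,0,0],[0,0,-0.28]],
    [[0,0,0],[0,0,-0.41]],
    [[0,0,-0.01],[0,0,-0.41]],
    [[0,0,-0.04],[0,0,-0.41]],
    [[0,0,-0.05],[0,0,-0.41]],
    [[0,0,-0.05],[0,0,-0.41]]
  ]
}}

```text
t: 12.2
position: [0.5647, 0.0427, 0.187]
tcp_rot: [[-0.002, 1.0, -0.005], [1.0, 0.002, 0.0], [0.0, -0.005, -1.0]]
force: [-0.4, 0.6, -0.1]
gripper_width: 0.653
```

>>> {"method": "drive_tool", "body": {
  "commands": [
    [[0,0,0],[0,0,0]],
    [[0,0,0],[0,0,0]],
    [[0,0,0],[0,0,0]],
    [[0,0,0],[0,0,0]],
    [[0,0,0],[0,0,0]]
  ],
  "hand": 1.0,
  "grip_force": 25
}}

```text
t: 12.7
position: [0.5667, 0.0422, 0.1899]
tcp_rot: [[-0.001, 1.0, 0.001], [1.0, 0.001, -0.001], [-0.001, 0.001, -1.0]]
force: [-1.0, -1.9, 3.1]
gripper_width: 0.263
```

```bash
python3 - <<'E'
from h import *
o=robot.observe();print(o["t"],o["position"],o["force"],o["gripper_width"])
s=robot.capture("side")
a=cv2.resize(s[80:280,190:310],None,fx=3,fy=3,interpolation=cv2.INTER_CUBIC)
cv2.imwrite("pics/a5.png",cv2.convertScaleAbs(a[:,:,::-1],alpha=1.6,beta=20))
E
```

```text
12.7 [0.56665685 0.04220164 0.18990655] [-0.99826406 -1.87937335  3.10486322] 0.26320050113819715
```

View pics/a5.png

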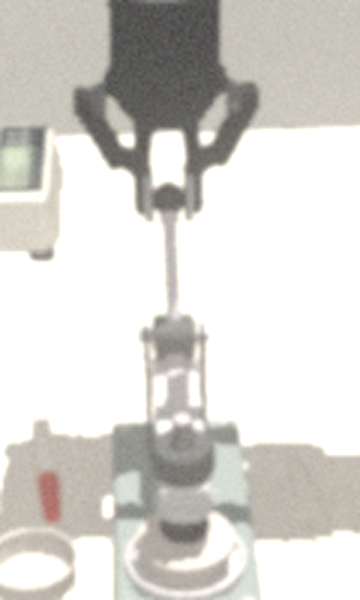

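>>> {"method": "drive_tool", "body": {
  "commands": [
    [[0,-0.004,-0.002],[0,0,0]],
    [[0,-0.008,-0.0044],[0,0,0]],
    [[0,-0.0121,-0.0071],[0,0,0]],
    [[0,-0.016,-0.01],[0,0,0]],
    [[0,-0.02,-0.0132],[0,0,0]],
    [[0,-0.0238,-0.0164],[0,0,0]],
    [[0,-0.0238,-0.0164],[0,0,0]]
  ]
}}

```text
t: 13.45
position: [0.5666, 0.0201, 0.1711]
tcp_rot: [[-0.001, 1.0, -0.0], [1.0, 0.001, 0.004], [0.004, -0.0, -1.0]]
force: [2.0, 5.9, -4.6]
gripper_width: 0.26
```

>>> {"method": "drive_tool", "body": {
  "commands": [
    [[0,-0.0035,-0.0035],[0,0,0]],
    [[0,-0.007,-0.0072],[0,0,0]],
    [[0,-0.007,-0.0072],[0,0,0]]
  ]
}}

```text
t: 13.75
position: [0.5668, 0.0109, 0.1648]
tcp_rot: [[0.001, 1.0, 0.0], [1.0, -0.001, -0.001], [-0.001, 0.0, -1.0]]
force: [1.6, 0.8, -1.2]
gripper_width: 0.267
```

>>> {"method": "drive_tool", "body": {
  "commands": [
    [[0,-0.0031,-0.0039],[0,0,0]],
    [[0,-0.0062,-0.0078],[0,0,0]],
    [[0,-0.0062,-0.0078],[0,0,0]]
  ]
}}

```text
t: 14.05
position: [0.5668, 0.0045, 0.1574]
tcp_rot: [[-0.002, 1.0, 0.001], [1.0, 0.002, -0.002], [-0.002, 0.001, -1.0]]
force: [3.4, -1.5, 0.6]
gripper_width: 0.264
```

>>> {"method": "drive_tool", "body": {
  "commands": [
    [[0,-0.0028,-0.0042],[0,0,0]],
    [[0,-0.0054,-0.0084],[0,0,0]],
    [[0,-0.0054,-0.0084],[0,0,0]]
  ]
}}

```text
t: 14.35
position: [0.5668, -0.0014, 0.1491]
tcp_rot: [[-0.001, 1.0, 0.001], [1.0, 0.001, -0.003], [-0.003, 0.001, -1.0]]
force: [2.7, -3.8, 1.5]
gripper_width: 0.26
```

>>> {"method": "drive_tool", "body": {
  "commands": [
    [[0,-0.0023,-0.0044],[0,0,0]],
    [[0,-0.0045,-0.0089],[0,0,0]],
    [[0,-0.0045,-0.0089],[0,0,0]]
  ]
}}

```text
t: 14.65
position: [0.5668, -0.0053, 0.1398]
tcp_rot: [[-0.001, 1.0, 0.001], [1.0, 0.001, -0.001], [-0.001, 0.001, -1.0]]
force: [2.8, -5.4, 2.3]
gripper_width: 0.268
```

>>> {"method": "drive_tool", "body": {
  "commands": [
    [[0,-0.0013,0.0005],[0,0,0]],
    [[0,-0.0013,0.0005],[0,0,0]]
  ]
}}

```text
t: 14.85
position: [0.5668, -0.0052, 0.1406]
tcp_rot: [[-0.0, 1.0, 0.001], [1.0, 0.0, 0.001], [0.001, 0.001, -1.0]]
force: [2.8, -0.9, 1.2]
gripper_width: 0.267
```

>>> {"method": "drive_tool", "body": {
  "commands": [
    [[0,-0.002,-0.0046],[0,0,0]],
    [[0,-0.0036,-0.0093],[0,0,0]],
    [[0,-0.0036,-0.0093],[0,0,0]]
  ]
}}

```text
t: 15.15
position: [0.5668, -0.0086, 0.1307]
tcp_rot: [[-0.001, 1.0, 0.001], [1.0, 0.001, 0.001], [0.001, 0.001, -1.0]]
force: [4.0, 0.6, 0.2]
gripper_width: 0.26
```

```bash
python3 - <<'E'
from h import *
for i in range(5):
    s=robot.capture("side");o=robot.observe();print(o["t"],o["position"],o["force"],o["ft_torque"],o["gripper_width"])
a=cv2.resize(s[130:330,190:310],None,fx=3,fy=3,interpolation=cv2.INTER_CUBIC)
cv2.imwrite("pics/a6.png",cv2.convertScaleAbs(a[:,:,::-1],alpha=1.6,beta=20))
E
```

```text
15.2 [ 0.56677782 -0.00862847  0.13082234] [4.00565838 2.29773866 0.44979492] [ 0.34432926 -0.84605725 -0.02684362] 0.26055847942469434
15.25 [ 0.56680115 -0.00859746  0.13098809] [4.32232136 1.33937876 0.03221998] [ 0.32598068 -0.81606352  0.0426337 ] 0.2735910203536605
15.3 [ 0.5668055  -0.00857131  0.13108648] [4.81349356 1.7881362  1.1077383 ] [ 0.34640524 -0.82674358 -0.03123194] 0.2619689938917416
15.35 [ 0.56679208 -0.00857605  0.13111982] [5.47409797 1.28026045 0.26876363] [ 0.36869487 -0.81053368 -0.02202259] 0.2678384929035539
15.4 [ 0.56680171 -0.00854251  0.1311377 ] [ 4.92656274  2.23127197 -0.31309776] [ 0.3540221  -0.85384794  0.01994937] 0.2701065853642698
```

View pics/a6.png

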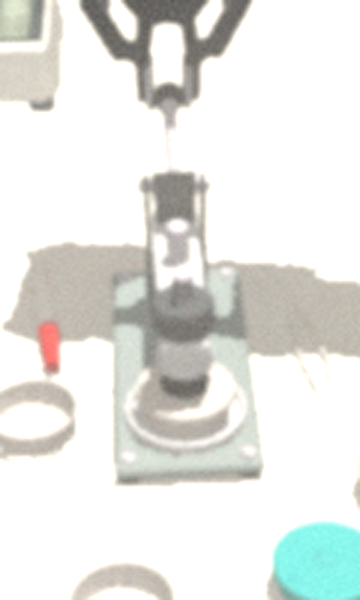

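>>> {"method": "drive_tool", "body": {
  "commands": [
    [[0,0,0],[0,0,0]],
    [[0,0,0],[0,0,0]],
    [[0,0,0],[0,0,0]],
    [[0,0,0],[0,0,0]]
  ],
  "hand": 0.35
}}

```text
t: 15.8
position: [0.5654, -0.0091, 0.1311]
tcp_rot: [[-0.001, 1.0, -0.002], [1.0, 0.001, 0.0], [0.0, -0.002, -1.0]]
force: [0.1, 0.7, 0.1]
gripper_width: 0.649
```

```bash
python3 - <<'E'
from h import *
s=robot.capture("side");t=robot.capture("top");o=robot.observe();print(o["t"],o["position"],o["force"],o["gripper_width"])
a=cv2.resize(s[130:330,190:310],None,fx=3,fy=3,interpolation=cv2.INTER_CUBIC);b=cv2.resize(t[140:240,240:420],None,fx=2.4,fy=2.4,interpolation=cv2.INTER_CUBIC)
b=cv2.copyMakeBorder(b,0,600-b.shape[0],0,0,cv2.BORDER_CONSTANT)
c=cv2.convertScaleAbs(np.hstack([a,b])[:,:,::-1],alpha=1.6,beta=20);cv2.imwrite("pics/a7.png",c)
for A in (.25,.6,.7,.8,.9,1.0,1.05):
    X=[.5667,.0866-.1*np.sin(.2+A),.12+.1*np.cos(.2+A)]; print(A,(proj("side",X)-[190,130]+.5)*3)
E
```

```text
15.9 [ 0.56585647 -0.00915085  0.13132915] [-0.03405297 -0.47359439 -0.33091829] 0.6491780379642617
0.25 [170.06124232  45.57689915]
0.6 [169.57300193  53.20189342]
0.7 [169.55343959  58.1928839 ]
0.8 [169.58557344  64.30346147]
0.9 [169.66785981  71.45200937]
1.0 [169.79842784  79.55255997]
1.05 [169.88115555  83.93206674]
```

View pics/a7.png

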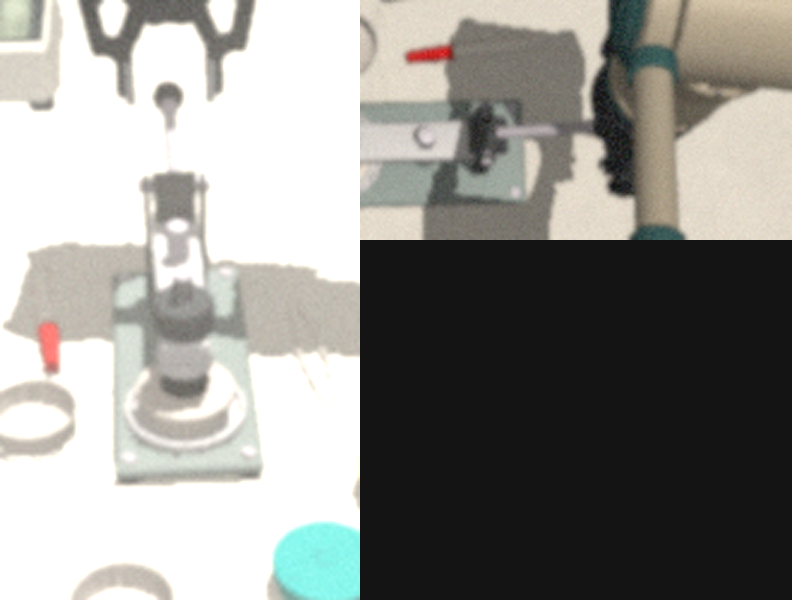

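```bash
python3 - <<'E'
from h import *
for A in (0,.26,.9,1.0,1.055,1.1,1.15,1.2,1.25,1.3,1.5):
    X=[.5667,.0866-.1*np.sin(.2+A),.12+.1*np.cos(.2+A)]; print(A,proj("side",X),proj("top",X))
def ball(f):
    pass
for A in("side",):
    s=robot.capture("side"); g=cv2.cvtColor(s,cv2.COLOR_RGB2GRAY)[150:175,235:257]; print(g)
    g0=cv2.cvtColor(cv2.imread("pics/side0.png"),cv2.COLOR_BGR2GRAY)[135:157,235:257]; print(g0)
E
```

```text
0 [246.4356859  146.30605131] [309.33073323 185.80988126]
0.26 [246.17939185 144.68913441] [322.18823949 186.41727805]
0.9 [246.05595327 153.31733646] [342.03994434 190.18621482]
1.0 [246.09947595 156.01751999] [343.2502562  190.96173644]
1.055 [246.13001725 157.62714874] [343.6885836  191.39885562]
1.1 [246.15837617 159.00531234] [343.92832433 191.76064875]
1.15 [246.19334726 160.59755948] [344.07055127 192.16591089]
1.2 [246.23185934 162.25023566] [344.08380427 192.57350984]
1.25 [246.27380292 163.95945555] [343.97017477 192.98233125]
1.3 [246.31906503 165.72131569] [343.73205588 193.39129306]
1.5 [246.53093373 173.2167103 ] [341.59160316 195.00815371]
[[170 174 175 175 173 174 176 173 174 176 173 175 174 176 173 173 175 174
  175 172 174 169]
 [169 174 174 174 172 176 174 175 174 174 174 175 173 175 175 174 173 174
  174 175 174 170]
 [169 174 174 175 173 175 175 176 175 174 174 173 175 173 173 174 172 174
  175 173 175 171]
 [170 173 174 173 172 174 173 175 176 174 175 174 172 172 174 174 173 174
  173 174 173 172]
 [166 172 174 172 174 175 174 175 173 172 174 175 175 175 174 174
[... 3235 characters left out ...]
2  66  60  63  75 107 144 167
  174 176 175 176]
 [176 178 175 176 176 173 166 139 103  77  69  73  72  73  96 133 162 172
  174 176 174 173]
 [176 176 174 179 176 177 171 161 132  98  85  88  87  92 119 150 169 173
  175 175 174 176]
 [172 174 175 175 175 176 175 168 143 109 100  99  98 107 130 157 171 174
  176 175 175 175]
 [176 175 173 175 174 173 176 169 151 121 106 102 101 112 134 161 172 177
  175 175 175 176]
 [172 174 172 174 174 173 175 173 161 135 109 104 103 117 148 168 173 175
  175 175 176 175]
 [172 174 175 174 175 175 173 174 168 145 112 102 104 120 151 170 176 176
  176 175 175 175]
 [174 173 174 174 176 174 175 174 169 148 117 104 106 121 154 172 178 176
  177 177 177 175]]
```

```bash
python3 - <<'E'
from h import *
for f,x,y0,off in(("a2",169,220,60),("a5",168,160,80),("a6",170,60,130),("a7",168,60,130)):
    g=cv2.cvtColor(cv2.imread(f"pics/{f}.png"),cv2.COLOR_BGR2GRAY)
    print(f,off,[(y,int(g[y,x-4:x+5].mean())) for y in range(y0,y0+80,3)])
    print([(xx,int(g[{"a2":255,"a5":195,"a6":92,"a7":97}[f],xx])) for xx in range(130,215,3)])
for A,T in((0,(.5664,.066,.1983)),(.26,(.5667,.0422,.1899)),(1.055,(.5668,-.0086,.131))):
    print("tcp",proj("side",T), "grasp",proj("side",np.array(T)+[0,0,.019]))
E
```

```text
a2 60 [(220, 255), (223, 255), (226, 255), (229, 255), (232, 255), (235, 255), (238, 255), (241, 230), (244, 147), (247, 107), (250, 108), (253, 106), (256, 110), (259, 112), (262, 113), (265, 107), (268, 111), (271, 122), (274, 158), (277, 175), (280, 182), (283, 185), (286, 188), (289, 189), (292, 189), (295, 189), (298, 193)]
[(130, 255), (133, 247), (136, 173), (139, 121), (142, 132), (145, 155), (148, 158), (151, 142), (154, 122), (157, 111), (160, 107), (163, 113), (166, 107), (169, 112), (172, 108), (175, 113), (178, 108), (181, 108), (184, 119), (187, 129), (190, 156), (193, 166), (196, 145), (199, 124), (202, 142), (205, 218), (208, 255), (211, 255), (214, 255)]
a5 80 [(160, 255), (163, 255), (166, 255), (169, 255), (172, 255), (175, 255), (178, 255), (181, 243), (184, 171), (187, 121), (190, 108), (193, 111), (196, 114), (199, 113), (202, 112), (205, 113), (208, 125), (211, 153), (214, 175), (217, 182), (220, 180), (223, 185), (226, 188), (229, 192), (232, 193), (235, 195), (238, 195)]
[(130, 255), (133, 250), (136, 169), (139, 125), (142, 133), (145, 153), (148, 159), (151
[... 1091 characters left out ...]
02, 165), (105, 171), (108, 174), (111, 175), (114, 180), (117, 188), (120, 191), (123, 191), (126, 199), (129, 220), (132, 244), (135, 253), (138, 253)]
[(130, 169), (133, 206), (136, 253), (139, 255), (142, 255), (145, 255), (148, 255), (151, 250), (154, 179), (157, 129), (160, 117), (163, 126), (166, 134), (169, 135), (172, 135), (175, 133), (178, 126), (181, 168), (184, 245), (187, 255), (190, 255), (193, 255), (196, 255), (199, 255), (202, 255), (205, 246), (208, 191), (211, 189), (214, 222)]
tcp [246.78755215 154.41306201] grasp [246.57444449 146.44485614]
tcp [246.39920882 152.78291678] grasp [246.18726341 144.98052738]
tcp [246.29537091 165.19126292] grasp [246.096193   158.00300563]
```

```bash
python3 - <<'E'
import cv2,numpy as np
a=[cv2.resize(cv2.imread(f"pics/{f}.png")[y:y+140,90:250],None,fx=1.6,fy=3.2/1.6*1.0,interpolation=cv2.INTER_CUBIC) for f,y in(("a2",180),("a5",120),("a6",20))]
c=np.hstack([cv2.resize(cv2.imread(f"pics/{f}.png")[y:y+140,100:240],None,fx=1.85,fy=1.85,interpolation=cv2.INTER_CUBIC) for f,y in(("a2",180),("a5",120),("a6",20))])
cv2.imwrite("pics/cmp.png",c);print(c.shape)
E
```

```text
(259, 777, 3)
```

View pics/cmp.png

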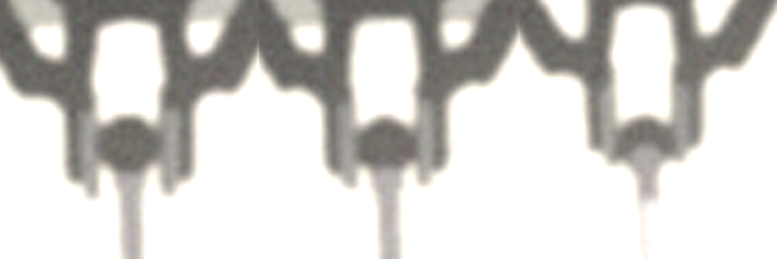

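>>> {"method": "drive_tool", "body": {
  "commands": [
    [[0,0,0.04],[0,0,0]],
    [[0,0,0.08],[0,0,0]],
    [[0,-0.04,0.1],[0,0,0]],
    [[0,-0.08,0.1],[0,0,0]],
    [[0,-0.11,0.1],[0,0,0]]
  ],
  "hand": 0.35
}}

```text
t: 16.45
position: [0.5667, -0.1211, 0.2329]
tcp_rot: [[-0.001, 1.0, 0.002], [1.0, 0.001, -0.002], [-0.002, 0.002, -1.0]]
force: [0.1, -0.3, 0.4]
gripper_width: 0.65
```

```bash
python3 - <<'E'
from h import *
s=robot.capture("side");t=robot.capture("top");o=robot.observe();print(o["t"],o["position"])
cv2.imwrite("pics/s8.png",s[:,:,::-1]);cv2.imwrite("pics/t8.png",t[:,:,::-1])
a=cv2.resize(s[130:330,190:310],None,fx=3,fy=3,interpolation=cv2.INTER_CUBIC);b=cv2.resize(t[140:240,200:380],None,fx=2.4,fy=2.4,interpolation=cv2.INTER_CUBIC)
b=cv2.copyMakeBorder(b,0,600-b.shape[0],0,0,cv2.BORDER_CONSTANT)
c=cv2.convertScaleAbs(np.hstack([a,b])[:,:,::-1],alpha=1.6,beta=20);cv2.imwrite("pics/a8.png",c)
E
```

```text
16.55 [ 0.56637781 -0.12288173  0.23165117]
```

View pics/a8.png

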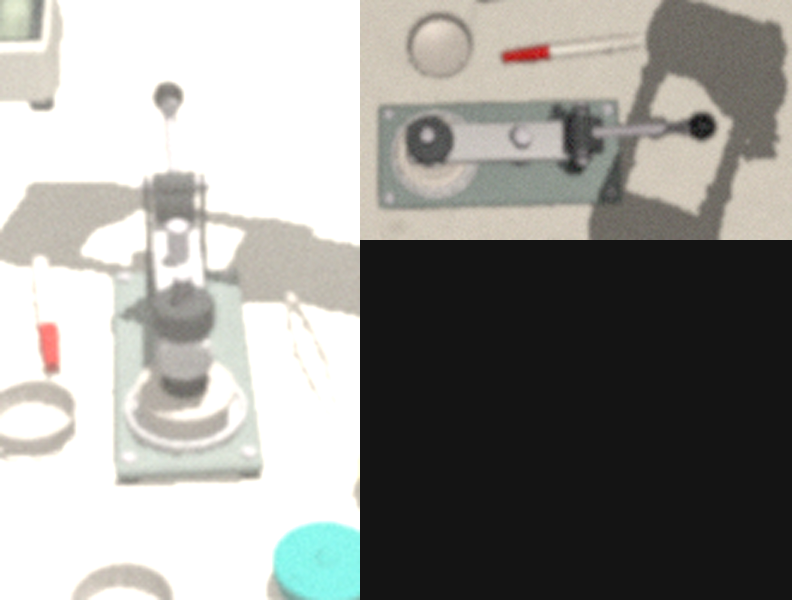

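```bash
cat > fit2.py <<'E'
from h import *
from scipy.optimize import least_squares
D=np.array([(.066,.1983),(.0565,.1949),(.0473,.1912),(.038,.186),(.0298,.1809),(.0223,.1752),(.0154,.1687),(.0124,.1659),(.0185,.1729),(.0253,.1793),(.0335,.1848),(.0422,.1896)])
E=np.array([(.0422,.1899),(.0201,.1711),(.0109,.1648),(.0045,.1574),(-.0014,.1491),(-.0053,.1398),(-.0052,.1406),(-.0086,.1309)])
for S in (D,E,np.r_[D,E]):
    r=least_squares(lambda p:(np.hypot(S[:,0]-p[0],S[:,1]-p[1])-.1)/.001,[.087,.1]);c=r.x
    print(c,np.sqrt(np.diag(np.linalg.inv(r.jac.T@r.jac))),"res",r.fun.round(1),"a first,last",np.arctan2(c[0]-S[[0,-1],0],S[[0,-1],1]-c[1])-.2)
# images: ball 
ims=[("top",(312.6,185.8),0),("side",(246.0,145.8),0),("top",(342.2,191.9),1),("side",(246,162.2),1)]
def f(p):
    x,py,a0,a1=p[:4];o=[]
    for n,uv,k in ims:
        a=(a0,a1)[k]; q=proj(n,[x,py-.1*np.sin(.2+a),.12+.1*np.cos(.2+a)])
        b=p[4:6] if n=="top" else p[6:8]
        o+=list((q+b-uv)/.4)
    return np.r_[o,p[4:]/.8,(py-.0895)/.002]
r=least_squares(f,[.566,.0895,0,1.1,0,0,0,0]);print(r.x.round(4),np.sqrt(np.diag(np.linalg.inv(r.jac.T@r.jac))).round(4),r.fun.round(1))
E
python3 fit2.py
```

```text
[0.08791348 0.10025352] [0.00129888 0.00088478] res [ 0.5 -0.3 -0.4 -0.8 -0.6 -0.4 -0.3  0.1  0.5  0.8  0.5  0.4] a first,last [0.01988712 0.27291833]
[0.08588198 0.09870763] [0.00091028 0.00122768] res [ 1.1 -2.2 -0.   0.3  0.8  0.   0.3 -0.2] a first,last [0.24671435 1.04240815]
[0.08649825 0.09939656] [0.00062643 0.00055863] res [ 1.   0.1 -0.2 -0.7 -0.7 -0.7 -0.7 -0.4  0.1  0.6  0.5  0.5  0.8 -2.3
 -0.   0.4  1.   0.3  0.5  0.2] a first,last [0.00436184 1.0509016 ]
[ 0.5674  0.0899  0.1029  1.18   -0.1814 -0.0308 -0.0192 -0.1178] [0.0012 0.0013 0.0113 0.0159 0.6217 0.6257 0.5577 0.4083] [ 0.  -0.4  0.1  0.2  0.1  0.5 -0.1 -0.1 -0.2 -0.  -0.  -0.1  0.2]
```

```bash
cat > fit3.py <<'E'
import numpy as np
from scipy.optimize import least_squares
D=np.array([(.0565,.1949,.9,-1.2),(.0473,.1912,1.1,-2.7),(.038,.186,2.6,-2.4),(.0298,.1809,3.2,-2.2),(.0223,.1752,4.8,-.7),(.0154,.1687,5.3,.4),(.0124,.1659,5.3,2.0),
     (.0185,.1729,2.8,3.1),(.0253,.1793,-.7,3.4),(.0335,.1848,-3.1,3.1),(.0422,.1896,-3.4,5.0)])
s=np.array([1]*7+[-1]*4)
for off in(.08,.1,.12):
    y,z,fy,fz=D.T
    a=np.arctan2(.0865-y,z-.0994)-.2+off
    th=a+.2; ft=np.cos(th)*fy+np.sin(th)*fz; fr=-np.sin(th)*fy+np.cos(th)*fz
    tr=15*(np.cos(1.36-a)-np.cos(1.36))
    m=lambda p:p[1]*s+p[2]+3*np.maximum(0,tr-p[0])*np.sin(1.36-a)
    r=least_squares(lambda p:np.r_[(m(p)-ft)/.4,(p[1]-.8)/.5,p[2]/.3],[6,.8,0])
    print(off,"a",a.round(3));print("ft",ft.round(2));print("mod",m(r.x).round(2));print("fr",fr.round(1));print(r.x,(9.156-r.x[0])/2.3,2*r.cost)
E
python3 fit3.py
```

```text
0.08 a [0.184 0.284 0.391 0.488 0.583 0.678 0.719 0.627 0.534 0.435 0.337]
ft [ 0.38 -0.28  0.82  1.08  2.91  3.69  4.8   4.18  1.76 -0.65 -0.37]
mod [ 0.1   0.1   0.1   0.87  3.01  4.51  4.97  3.48  1.68 -0.2  -0.2 ]
fr [-1.4 -2.9 -3.4 -3.7 -3.9 -3.8 -3.   0.   3.   4.3  6. ]
[ 6.17303389  0.15102429 -0.05083913] 1.296941787897732 15.675634959333214
0.1 a [0.204 0.304 0.411 0.508 0.603 0.698 0.739 0.647 0.554 0.455 0.357]
ft [ 0.36 -0.34  0.75  1.    2.83  3.61  4.74  4.18  1.82 -0.57 -0.25]
mod [ 0.07  0.07  0.07  0.91  2.95  4.36  4.78  3.48  1.77 -0.13 -0.13]
fr [-1.5 -2.9 -3.5 -3.8 -3.9 -3.9 -3.1 -0.   3.   4.3  6. ]
[ 6.36554583  0.1008253  -0.03055226] 1.2132409442069423 14.46610866555165
0.12 a [0.224 0.324 0.431 0.528 0.623 0.718 0.759 0.667 0.574 0.475 0.377]
ft [ 0.33 -0.4   0.69  0.93  2.75  3.54  4.68  4.18  1.87 -0.48 -0.12]
mod [ 0.04  0.04  0.04  0.94  2.89  4.21  4.59  3.47  1.86 -0.06 -0.06]
fr [-1.5 -2.9 -3.5 -3.8 -4.  -4.  -3.2 -0.1  2.9  4.4  6. ]
[ 6.55365365  0.05049651 -0.00985462] 1.1314549362379418 13.788587294502594
```

>>> {"method": "drive_tool", "body": {
  "commands": [
    [[0,0.03,0],[0,0,0]],
    [[0,0.075,0],[0,0,0]],
    [[0,0.12,0],[0,0,0]],
    [[0,0.165,0],[0,0,0]],
    [[0,0.21,0],[0,0,0]],
    [[0,0.255,-0.01],[0,0,0]],
    [[0,0.3,-0.03],[0,0,0]],
    [[0,0.33,-0.06],[0,0,0]],
    [[0,0.342,-0.065],[0,0,0]],
    [[0,0.342,-0.07],[0,0,0]],
    [[0,0.342,-0.1],[0,0,0]],
    [[0,0.342,-0.125],[0,0,0]]
  ],
  "hand": 0.2
}}

```text
t: 17.75
position: [0.5675, 0.2217, 0.1074]
tcp_rot: [[-0.0, 1.0, 0.003], [1.0, 0.0, -0.0], [-0.0, 0.003, -1.0]]
force: [0.3, -0.1, -0.2]
gripper_width: 0.803
```

>>> {"method": "drive_tool", "body": {
  "commands": [
    [[0,0,-0.009],[0,0,0]],
    [[0,0,-0.012],[0,0,0]],
    [[0,0,-0.012],[0,0,0]]
  ]
}}

```text
t: 18.05
position: [0.5673, 0.2222, 0.0955]
tcp_rot: [[0.0, 1.0, 0.002], [1.0, -0.0, 0.0], [0.0, 0.002, -1.0]]
force: [1.0, 0.3, 0.4]
gripper_width: 0.802
```

>>> {"method": "drive_tool", "body": {
  "commands": [
    [[0,0,0],[0,0,0]],
    [[0,0,0],[0,0,0]],
    [[0,0,0],[0,0,0]],
    [[0,0,0],[0,0,0]],
    [[0,0,0],[0,0,0]],
    [[0,0,0],[0,0,0]]
  ],
  "hand": 1.0,
  "grip_force": 80
}}

```text
t: 18.65
position: [0.5653, 0.2229, 0.0964]
tcp_rot: [[-0.001, 1.0, -0.001], [1.0, 0.001, 0.0], [0.0, -0.001, -1.0]]
force: [-4.6, -1.6, 7.5]
gripper_width: 0.437
```

```bash
python3 - <<'E'
from h import *
o=robot.observe();print(o["t"],o["position"],o["force"],o["ft_torque"],o["gripper_width"])
s=robot.capture("side")
a=cv2.resize(s[130:330,190:310],None,fx=3,fy=3,interpolation=cv2.INTER_CUBIC)
cv2.imwrite("pics/a9.png",cv2.convertScaleAbs(a[:,:,::-1],alpha=1.6,beta=20))
E
```

```text
18.65 [0.565315   0.22285197 0.0964446 ] [-4.56057603 -1.5661455   7.53625611] [-0.07169658  0.78365044 -0.0467065 ] 0.4367975657358296
```

View pics/a9.png

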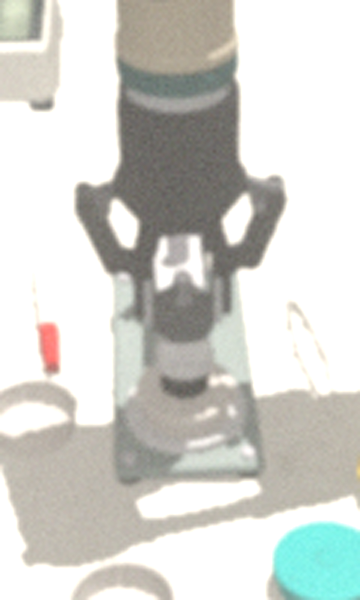

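>>> {"method": "drive_tool", "body": {
  "commands": [
    [[0,0,0.001],[0,0,-0.1]],
    [[0,0,0.001],[0,0,-0.2]],
    [[0,0,0.001],[0,0,-0.3]],
    [[0,0,0.001],[0,0,-0.37]],
    [[0,0,0.001],[0,0,-0.42]],
    [[0,0,0.001],[0,0,-0.42]]
  ]
}}

```text
t: 19.3
position: [0.5657, 0.2227, 0.0969]
tcp_rot: [[0.406, 0.914, -0.0], [0.914, -0.406, -0.001], [-0.001, -0.0, -1.0]]
force: [-2.2, -1.5, 6.3]
gripper_width: 0.432
```

```bash
python3 - <<'E'
from h import *
o=robot.observe();print(o["t"],o["position"],o["force"],o["ft_torque"],o["gripper_width"],np.arctan2(o["tcp_rot"][1,1],o["tcp_rot"][0,1]))
E
```

```text
19.3 [0.56574876 0.22272148 0.0969152 ] [-2.24432701 -1.47845555  6.33130446] [-0.17916387  0.65557939  0.15274418] 0.4323305353218473 -0.4180245226388362
```

>>> {"method": "drive_tool", "body": {
  "commands": [
    [[0,0,0],[0,0,0]],
    [[0,0,0],[0,0,0]],
    [[0,0,0.01],[0,0,0]],
    [[0,0,0.04],[0,0,0.1]],
    [[0,0,0.08],[0,0,0.2]],
    [[0,-0.03,0.12],[0,0,0.3]],
    [[0,-0.08,0.14],[0,0,0.42]],
    [[0,-0.12,0.15],[0,0,0.42]]
  ],
  "hand": 0.35,
  "grip_force": 25
}}

```text
t: 20.1
position: [0.5677, 0.102, 0.249]
tcp_rot: [[-0.005, 1.0, 0.006], [1.0, 0.005, 0.0], [0.0, 0.006, -1.0]]
force: [0.2, -0.7, -1.2]
gripper_width: 0.646
```

```bash
python3 - <<'E'
from h import *
s=robot.capture("side");t=robot.capture("top");o=robot.observe();print(o["t"],o["position"])
cv2.imwrite("pics/s10.png",s[:,:,::-1]);cv2.imwrite("pics/t10.png",t[:,:,::-1])
a=cv2.resize(s[100:300,190:310],None,fx=3,fy=3,interpolation=cv2.INTER_CUBIC);b=cv2.resize(t[140:240,200:380],None,fx=2.4,fy=2.4,interpolation=cv2.INTER_CUBIC)
b=cv2.copyMakeBorder(b,0,600-b.shape[0],0,0,cv2.BORDER_CONSTANT)
c=cv2.convertScaleAbs(np.hstack([a,b])[:,:,::-1],alpha=1.6,beta=20);cv2.imwrite("pics/a10.png",c)
E
```

```text
20.2 [0.56797369 0.0980795  0.24886454]
```

View pics/a10.png

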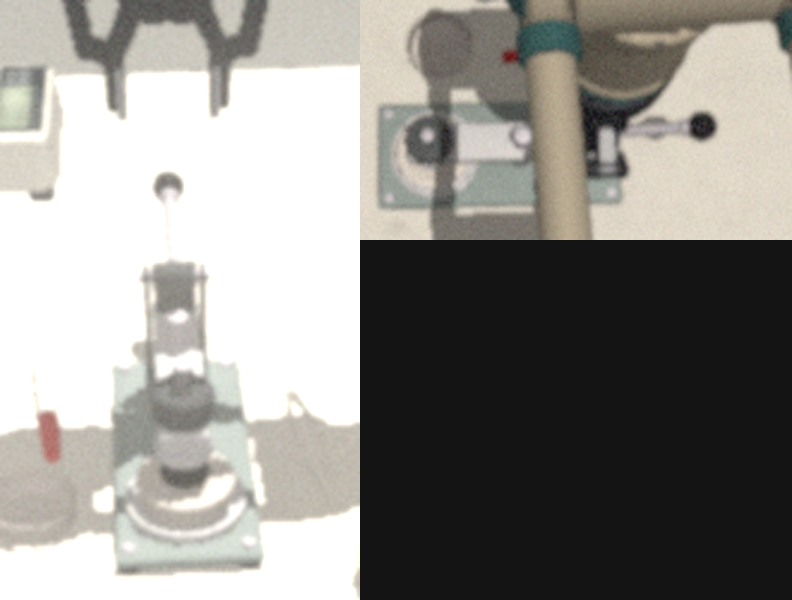

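>>> {"method": "drive_tool", "body": {
  "commands": [
    [[0,-0.04,0],[0,0,0]],
    [[0.0005,-0.08,0],[0,0,0]],
    [[0.0005,-0.105,-0.01],[0,0,0]],
    [[0.0005,-0.11,-0.03],[0,0,0]],
    [[0.0005,-0.11,-0.06],[0,0,0]],
    [[0.0005,-0.11,-0.07],[0,0,0]],
    [[0.0005,-0.11,-0.07],[0,0,0]]
  ],
  "hand": 0.58
}}

```text
t: 20.9
position: [0.5659, -0.0065, 0.1741]
tcp_rot: [[-0.001, 1.0, -0.003], [1.0, 0.001, 0.001], [0.001, -0.003, -1.0]]
force: [-0.0, -0.6, 0.4]
gripper_width: 0.419
```

```bash
python3 - <<'E'
from h import *
s=robot.capture("side");o=robot.observe();print(o["t"],o["position"],o["gripper_width"])
cv2.imwrite("pics/s11.png",s[:,:,::-1])
a=cv2.resize(s[80:280,190:310],None,fx=3,fy=3,interpolation=cv2.INTER_CUBIC)
cv2.imwrite("pics/a11.png",cv2.convertScaleAbs(a[:,:,::-1],alpha=1.6,beta=20))
E
```

```text
20.95 [ 0.56693147 -0.00659201  0.17550587] 0.42338145580525455
```

View pics/a11.png

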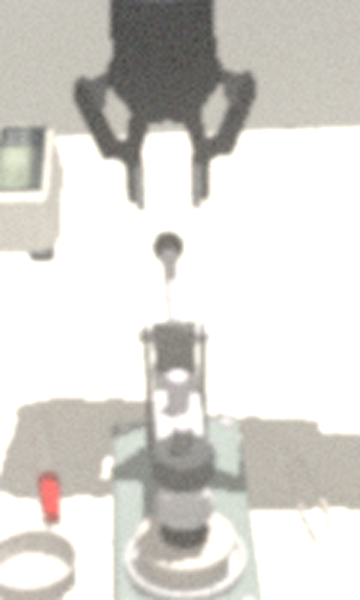

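>>> {"method": "drive_tool", "body": {
  "commands": [
    [[0,0,-0.03],[0,0,0]],
    [[0,0,-0.05],[0,0,0]],
    [[0,0,-0.0545],[0,0,0]],
    [[0,0,-0.0545],[0,0,0]]
  ]
}}

```text
t: 21.35
position: [0.5675, -0.0068, 0.1217]
tcp_rot: [[-0.002, 1.0, 0.001], [1.0, 0.002, -0.0], [-0.0, 0.001, -1.0]]
force: [-0.8, -0.3, 0.4]
gripper_width: 0.419
```

>>> {"method": "drive_tool", "body": {
  "commands": [
    [[0,0,0],[0,0,0]],
    [[0,0,0],[0,0,0]],
    [[0,0,0],[0,0,0]],
    [[0,0,0],[0,0,0]]
  ],
  "hand": 1.0,
  "grip_force": 30
}}

```text
t: 21.75
position: [0.567, -0.0072, 0.1218]
tcp_rot: [[-0.001, 1.0, 0.001], [1.0, 0.001, -0.0], [-0.0, 0.001, -1.0]]
force: [-2.2, -0.2, 1.4]
gripper_width: 0.269
```

```bash
python3 - <<'E'
from h import *
for i in range(3):
    s=robot.capture("side");o=robot.observe();print(o["t"],o["position"],o["force"],o["gripper_width"])
a=cv2.resize(s[80:280,190:310],None,fx=3,fy=3,interpolation=cv2.INTER_CUBIC)
cv2.imwrite("pics/a12.png",cv2.convertScaleAbs(a[:,:,::-1],alpha=1.6,beta=20))
E
```

```text
21.8 [ 0.56697633 -0.00725666  0.12161035] [-2.05456707 -0.14911502  2.88209034] 0.26316683752311326
21.85 [ 0.56696834 -0.00726947  0.12146888] [-2.1147383   0.67983176  1.50322709] 0.27395294288703337
21.9 [ 0.56696732 -0.0072853   0.12135146] [-2.22047404 -1.54158858  1.41662884] 0.2684810697402915
```

View pics/a12.png

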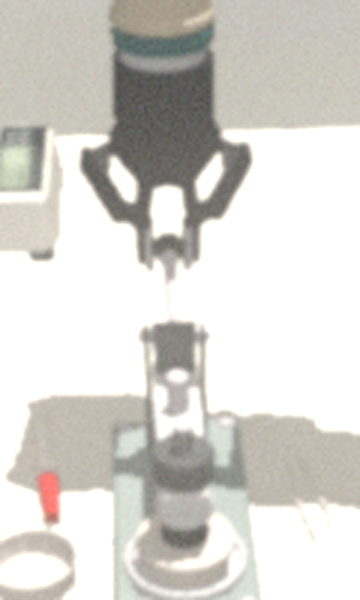

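```bash
cat > rd.py <<'E'
from h import *
F=[];P=[]
for i in range(4):
    robot.capture("side");o=robot.observe();F.append(o["force"]);P.append(o["position"])
f=np.mean(F,0);p=np.mean(P,0)
for a in (np.arctan2(.0899+.0009-p[1],p[2]+.0187-.12)-.2,):
    th=a+.2;print("t",o["t"],"p",p.round(4),"f",f.round(2),"a",a.round(3),"ft",(np.cos(th)*f[1]+np.sin(th)*f[2]).round(2),"fr",(-np.sin(th)*f[1]+np.cos(th)*f[2]).round(2))
E
```

>>> {"method": "drive_tool", "body": {
  "commands": [
    [[0,0.001,0.004],[0,0,0]],
    [[0,0.002,0.008],[0,0,0]],
    [[0,0.0031,0.0116],[0,0,0]],
    [[0,0.0031,0.0116],[0,0,0]]
  ]
}}

```text
t: 22.3
position: [0.567, -0.0043, 0.1333]
tcp_rot: [[-0.001, 1.0, 0.001], [1.0, 0.001, -0.001], [-0.001, 0.001, -1.0]]
force: [-2.3, -3.0, 1.4]
gripper_width: 0.27
```

```bash
python3 rd.py
```

```text
t 22.5 p [ 0.567  -0.0044  0.133 ] f [-2.59 -2.87  1.89] a 1.05 ft 0.88 fr 3.32
```

>>> {"method": "drive_tool", "body": {
  "commands": [
    [[0,0.0018,0.0047],[0,0,0]],
    [[0,0.0036,0.0093],[0,0,0]],
    [[0,0.0036,0.0093],[0,0,0]]
  ]
}}

```text
t: 22.8
position: [0.5669, 0.0002, 0.1427]
tcp_rot: [[-0.001, 1.0, 0.001], [1.0, 0.001, 0.001], [0.001, 0.001, -1.0]]
force: [-1.9, -1.2, 1.4]
gripper_width: 0.272
```

```bash
python3 rd.py
```

```text
t 23.0 p [ 0.5669 -0.      0.1422] f [-1.62 -1.52  2.05] a 0.947 ft 1.25 fr 2.23
```

>>> {"method": "drive_tool", "body": {
  "commands": [
    [[0,0.0022,0.0045],[0,0,0]],
    [[0,0.0045,0.0089],[0,0,0]],
    [[0,0.0045,0.0089],[0,0,0]]
  ]
}}

```text
t: 23.3
position: [0.5669, 0.005, 0.1514]
tcp_rot: [[-0.001, 1.0, 0.0], [1.0, 0.001, 0.001], [0.001, 0.0, -1.0]]
force: [-1.8, 0.1, 0.3]
gripper_width: 0.267
```

```bash
python3 rd.py
```

```text
t 23.5 p [0.5669 0.0047 0.151 ] f [-0.62  1.15  0.41] a 0.847 ft 0.93 fr -0.79
```

>>> {"method": "drive_tool", "body": {
  "commands": [
    [[0,0.0027,0.0042],[0,0,0]],
    [[0,0.0054,0.0084],[0,0,0]],
    [[0,0.0054,0.0084],[0,0,0]]
  ]
}}

```text
t: 23.8
position: [0.5668, 0.0101, 0.1597]
tcp_rot: [[-0.001, 1.0, 0.0], [1.0, 0.001, 0.001], [0.001, 0.0, -1.0]]
force: [-0.2, 1.3, -1.6]
gripper_width: 0.27
```

```bash
python3 rd.py
```

```text
t 24.0 p [0.5668 0.0099 0.1593] f [-0.26  2.4  -1.46] a 0.749 ft 0.21 fr -2.8
```

>>> {"method": "drive_tool", "body": {
  "commands": [
    [[0,0.0031,0.0039],[0,0,0]],
    [[0,0.0062,0.0078],[0,0,0]],
    [[0,0.0062,0.0078],[0,0,0]]
  ]
}}

```text
t: 24.3
position: [0.5668, 0.016, 0.1675]
tcp_rot: [[-0.001, 1.0, 0.0], [1.0, 0.001, 0.0], [0.0, 0.0, -1.0]]
force: [-1.2, 1.5, -2.2]
gripper_width: 0.265
```

```bash
python3 rd.py
```

```text
t 24.5 p [0.5668 0.0158 0.1672] f [-0.34  0.93 -1.88] a 0.65 ft -0.8 fr -1.94
```

>>> {"method": "drive_tool", "body": {
  "commands": [
    [[0,-0.0031,-0.0039],[0,0,0]],
    [[0,-0.0062,-0.0078],[0,0,0]],
    [[0,-0.0062,-0.0078],[0,0,0]]
  ]
}}

```text
t: 24.8
position: [0.5668, 0.0094, 0.1586]
tcp_rot: [[-0.0, 1.0, -0.0], [1.0, 0.0, 0.001], [0.001, -0.0, -1.0]]
force: [-0.7, 2.5, -2.5]
gripper_width: 0.271
```

```bash
python3 rd.py
```

```text
t 25.0 p [0.5668 0.0096 0.1589] f [-0.36  2.89 -1.98] a 0.754 ft 0.06 fr -3.51
```

>>> {"method": "drive_tool", "body": {
  "commands": [
    [[0,-0.0027,-0.0042],[0,0,0]],
    [[0,-0.0054,-0.0084],[0,0,0]],
    [[0,-0.0054,-0.0084],[0,0,0]]
  ]
}}

```text
t: 25.3
position: [0.5668, 0.0045, 0.1503]
tcp_rot: [[-0.001, 1.0, -0.0], [1.0, 0.001, 0.001], [0.001, -0.0, -1.0]]
force: [-0.3, 6.0, -1.4]
gripper_width: 0.272
```

```bash
python3 rd.py
```

```text
t 25.5 p [0.5668 0.0046 0.1506] f [-0.59  5.75 -1.12] a 0.851 ft 1.88 fr -5.55
```

>>> {"method": "drive_tool", "body": {
  "commands": [
    [[0,-0.0022,-0.0045],[0,0,0]],
    [[0,-0.0045,-0.0089],[0,0,0]],
    [[0,-0.0045,-0.0089],[0,0,0]]
  ]
}}

```text
t: 25.8
position: [0.5669, -0.0007, 0.1416]
tcp_rot: [[-0.001, 1.0, 0.0], [1.0, 0.001, -0.0], [-0.0, 0.0, -1.0]]
force: [-0.8, 4.2, 0.1]
gripper_width: 0.268
```

```bash
python3 rd.py
```

```text
t 26.0 p [ 0.5669 -0.0006  0.1419] f [-1.05  3.11  0.1 ] a 0.953 ft 1.35 fr -2.8
```

>>> {"method": "drive_tool", "body": {
  "commands": [
    [[0,-0.0018,-0.0047],[0,0,0]],
    [[0,-0.0036,-0.0093],[0,0,0]],
    [[0,-0.0036,-0.0093],[0,0,0]]
  ]
}}

```text
t: 26.3
position: [0.5669, -0.0047, 0.132]
tcp_rot: [[-0.001, 1.0, 0.0], [1.0, 0.001, -0.001], [-0.001, 0.0, -1.0]]
force: [-1.2, 2.0, 1.3]
gripper_width: 0.268
```

```bash
python3 rd.py
```

```text
t 26.5 p [ 0.5669 -0.0046  0.1324] f [-1.02  1.52  1.3 ] a 1.055 ft 1.71 fr -1.04
```

>>> {"method": "drive_tool", "body": {
  "commands": [
    [[0,-0.0014,-0.0048],[0,0,0]],
    [[0,-0.0027,-0.0096],[0,0,0]],
    [[0,-0.0036,-0.0145],[0,0,0]],
    [[0,-0.0044,-0.0195],[0,0,0]],
    [[0,-0.0048,-0.0245],[0,0,0]],
    [[0,-0.0051,-0.0295],[0,0,0]],
    [[0,-0.005,-0.0345],[0,0,0]],
    [[0,-0.0048,-0.0394],[0,0,0]],
    [[0,-0.0043,-0.0444],[0,0,0]],
    [[0,-0.0043,-0.0454],[0,0,0]],
    [[0,-0.0043,-0.0454],[0,0,0]]
  ]
}}

```text
t: 27.6
position: [0.567, -0.0085, 0.0884]
tcp_rot: [[-0.001, 1.0, 0.001], [1.0, 0.001, -0.001], [-0.001, 0.001, -1.0]]
force: [-3.3, -1.4, 9.1]
gripper_width: 0.272
```

```bash
python3 rd.py
```

```text
t 27.8 p [ 0.567  -0.0085  0.0884] f [-2.81 -2.19  8.73] a 1.5 ft 8.94 fr 1.05
```

>>> {"method": "drive_tool", "body": {
  "commands": [
    [[0,0,0],[0,0,0]],
    [[0,0,0],[0,0,0]],
    [[0,0,0],[0,0,0]],
    [[0,0,0.02],[0,0,0]],
    [[0,0,0.06],[0,0,0]],
    [[0,-0.03,0.1],[0,0,0]],
    [[0,-0.07,0.14],[0,0,0]],
    [[0,-0.11,0.16],[0,0,0]],
    [[0,-0.13,0.16],[0,0,0]]
  ],
  "hand": 0.35
}}

```text
t: 28.7
position: [0.5692, -0.1421, 0.2514]
tcp_rot: [[0.001, 1.0, 0.008], [1.0, -0.001, -0.005], [-0.005, 0.008, -1.0]]
force: [-0.2, -0.6, 0.5]
gripper_width: 0.645
```

```bash
python3 - <<'E'
from h import *
s=robot.capture("side");t=robot.capture("top");o=robot.observe();print(o["t"],o["position"],o["force"])
a=cv2.resize(s[130:330,190:310],None,fx=3,fy=3,interpolation=cv2.INTER_CUBIC);b=cv2.resize(t[120:270,200:380],None,fx=2.4,fy=2.4,interpolation=cv2.INTER_CUBIC)
b=cv2.copyMakeBorder(b,0,600-b.shape[0],0,0,cv2.BORDER_CONSTANT)
c=cv2.convertScaleAbs(np.hstack([a,b])[:,:,::-1],alpha=1.6,beta=20);cv2.imwrite("pics/a13.png",c)
for A in(1.1,1.3,1.5):print(A,(proj("side",[.567,.0899-.1*np.sin(.2+A),.12+.1*np.cos(.2+A)])-[190,130]+.5)*3)
E
```

```text
28.8 [ 0.56746953 -0.14135926  0.24781268] [0.20693657 0.14603668 0.49799653]
1.1 [169.71738006  90.54413469]
1.3 [170.20357232 110.71688926]
1.5 [170.84289628 133.23842927]
```

View pics/a13.png

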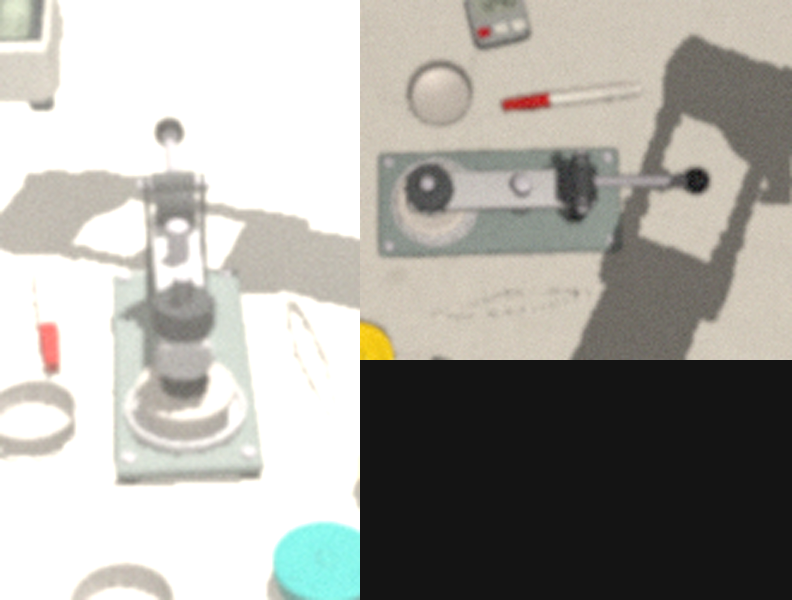

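>>> {"method": "drive_tool", "body": {
  "commands": [
    [[0,0.03,0],[0,0,0]],
    [[0,0.07,0],[0,0,-0.0]],
    [[0,0.11,-0.02],[0,0,0]],
    [[0,0.13,-0.06],[0,0,0]],
    [[0,0.13,-0.1],[0,0,0]],
    [[0,0.13,-0.14],[0,0,0]],
    [[0,0.13,-0.159],[0,0,0]],
    [[0,0.13,-0.159],[0,0,0]]
  ],
  "hand": 0.58
}}

```text
t: 29.6
position: [0.5633, -0.0065, 0.0842]
tcp_rot: [[-0.002, 1.0, -0.009], [1.0, 0.002, 0.002], [0.002, -0.009, -1.0]]
force: [-1.2, 1.3, -0.0]
gripper_width: 0.419
```

>>> {"method": "drive_tool", "body": {
  "commands": [
    [[0,0,0],[0,0,0]],
    [[0,0,0],[0,0,0]],
    [[0,0,0],[0,0,0]],
    [[0,0,0],[0,0,0]]
  ],
  "hand": 1.0,
  "grip_force": 40
}}

```text
t: 30.0
position: [0.567, -0.0075, 0.0891]
tcp_rot: [[-0.001, 1.0, 0.001], [1.0, 0.001, 0.001], [0.001, 0.001, -1.0]]
force: [-1.1, 4.6, -1.1]
gripper_width: 0.263
```

>>> {"method": "drive_tool", "body": {
  "commands": [
    [[0,-0.0005,0.005],[0,0,0]],
    [[0,-0.0008,0.01],[0,0,0]],
    [[0,-0.0008,0.015],[0,0,0]],
    [[0,-0.0005,0.02],[0,0,0]],
    [[0,0,0.025],[0,0,0]],
    [[0,0.0007,0.03],[0,0,0]],
    [[0,0.0016,0.0348],[0,0,0]],
    [[0,0.0028,0.0396],[0,0,0]],
    [[0,0.0043,0.0444],[0,0,0]],
    [[0,0.006,0.049],[0,0,0]],
    [[0,0.0079,0.0537],[0,0,0]],
    [[0,0.0079,0.0537],[0,0,0]]
  ]
}}

```text
t: 31.2
position: [0.5669, -0.0006, 0.1429]
tcp_rot: [[-0.001, 1.0, 0.001], [1.0, 0.001, -0.001], [-0.001, 0.001, -1.0]]
force: [-2.7, 0.1, 0.7]
gripper_width: 0.263
```

```bash
python3 rd.py
```

```text
t 31.4 p [ 0.5669 -0.0008  0.1423] f [-1.66 -0.11  0.59] a 0.95 ft 0.49 fr 0.34
```

>>> {"method": "drive_tool", "body": {
  "commands": [
    [[0,0,0],[0,0,0]],
    [[0,0,0],[0,0,0]],
    [[0,0,0],[0,0,0]],
    [[0,0,0.03],[0,0,0]],
    [[0,0,0.07],[0,0,0]],
    [[0,-0.04,0.1],[0,0,0]],
    [[0,-0.09,0.11],[0,0,0]],
    [[0,-0.13,0.11],[0,0,0]]
  ],
  "hand": 0.35
}}

```text
t: 32.2
position: [0.5683, -0.1326, 0.2547]
tcp_rot: [[-0.002, 1.0, 0.006], [1.0, 0.002, -0.003], [-0.003, 0.006, -1.0]]
force: [0.5, -0.3, 0.0]
gripper_width: 0.651
```

```bash
python3 - <<'E'
from h import *
s=robot.capture("side");t=robot.capture("top");o=robot.observe();print(o["t"],o["position"],o["force"])
cv2.imwrite("pics/s14.png",s[:,:,::-1]);cv2.imwrite("pics/t14.png",t[:,:,::-1])
a=cv2.resize(s[110:230,200:300],None,fx=5,fy=5,interpolation=cv2.INTER_CUBIC);b=cv2.resize(t[165:215,280:380],None,fx=3,fy=3,interpolation=cv2.INTER_CUBIC)
b=cv2.copyMakeBorder(b,0,600-b.shape[0],0,0,cv2.BORDER_CONSTANT)
c=cv2.convertScaleAbs(np.hstack([a,b])[:,:,::-1],alpha=1.6,beta=20);cv2.imwrite("pics/a14.png",c)
for A in(0.5,.6,.7,.8,.9,1.0,1.18,1.5):
    X=[.567,.0899-.1*np.sin(.2+A),.12+.1*np.cos(.2+A)];print(A,proj("side",X),proj("top",X))
E
```

```text
32.3 [ 0.567446   -0.13568458  0.25236133] [ 0.59732616  0.38665964 -0.00330099]
0.5 [245.95808528 146.64482419] [330.14975566 187.38592565]
0.6 [245.9346849 147.9071723] [333.45769592 187.97131799]
0.7 [245.92891691 149.56920568] [336.26888701 188.61907989]
0.8 [245.94038547 151.60557697] [338.56228453 189.31967813]
0.9 [245.96856814 153.98904026] [340.3253781 190.0633036]
1.0 [246.01283402 156.69089707] [341.55368678 190.84008539]
1.18 [246.13068427 162.26108041] [342.43037923 192.2909247 ]
1.5 [246.44763209 173.91280976] [339.98600337 194.8928541 ]
```

View pics/a14.png

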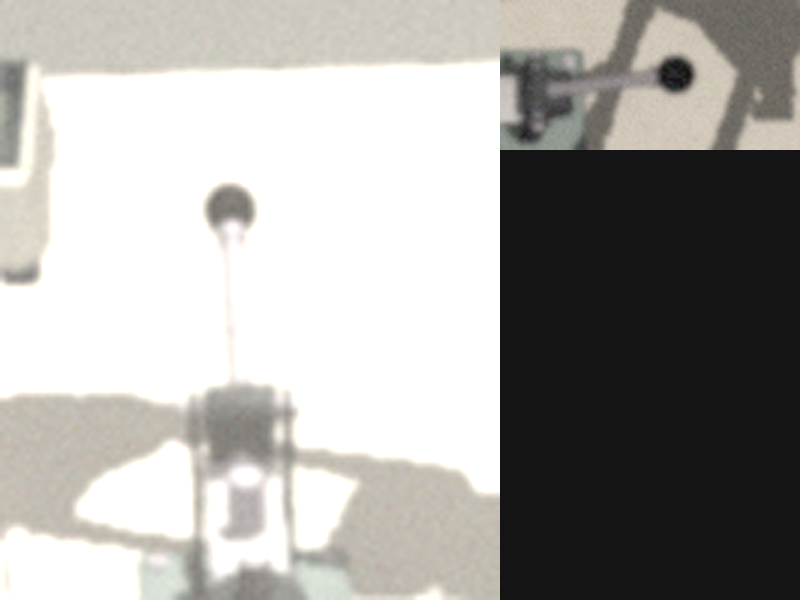

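>>> {"method": "drive_tool", "body": {
  "commands": [
    [[0,0.03,0],[0,0,0]],
    [[0,0.075,0],[0,0,0]],
    [[0,0.115,0],[0,0,0]],
    [[0,0.1385,-0.01],[0,0,0]],
    [[0,0.1385,-0.04],[0,0,0]],
    [[0,0.1385,-0.08],[0,0,0]],
    [[0,0.1385,-0.0957],[0,0,0]],
    [[0,0.1385,-0.0957],[0,0,0]],
    [[0,0.1385,-0.0957],[0,0,0]]
  ],
  "hand": 0.55
}}

```text
t: 33.2
position: [0.5672, 0.0085, 0.1565]
tcp_rot: [[-0.001, 1.0, 0.0], [1.0, 0.001, 0.0], [0.0, 0.0, -1.0]]
force: [0.5, -0.7, 0.3]
gripper_width: 0.45
```

>>> {"method": "drive_tool", "body": {
  "commands": [
    [[0,0,0],[0,0,0]],
    [[0,0,0],[0,0,0]],
    [[0,0,0],[0,0,0]],
    [[0,0,0],[0,0,0]]
  ],
  "hand": 1.0,
  "grip_force": 40
}}

```text
t: 33.6
position: [0.5669, 0.0076, 0.1571]
tcp_rot: [[-0.001, 1.0, 0.001], [1.0, 0.001, -0.001], [-0.001, 0.001, -1.0]]
force: [-2.8, -3.0, 3.6]
gripper_width: 0.265
```

>>> {"method": "drive_tool", "body": {
  "commands": [
    [[0,-0.0026,-0.0042],[0,0,0]],
    [[0,-0.0051,-0.0086],[0,0,0]],
    [[0,-0.0092,-0.0177],[0,0,0]],
    [[0,-0.0125,-0.0272],[0,0,0]],
    [[0,-0.0148,-0.0369],[0,0,0]],
    [[0,-0.0161,-0.0468],[0,0,0]],
    [[0,-0.0164,-0.0568],[0,0,0]],
    [[0,-0.0161,-0.0628],[0,0,0]],
    [[0,-0.0156,-0.0678],[0,0,0]],
    [[0,-0.0156,-0.0688],[0,0,0]],
    [[0,-0.0156,-0.0688],[0,0,0]]
  ]
}}

```text
t: 34.7
position: [0.5671, -0.0079, 0.0893]
tcp_rot: [[-0.002, 1.0, 0.001], [1.0, 0.002, -0.001], [-0.001, 0.001, -1.0]]
force: [-4.7, -2.1, 13.2]
gripper_width: 0.264
```

>>> {"method": "drive_tool", "body": {
  "commands": [
    [[0,0,0],[0,0,0]],
    [[0,0,0],[0,0,0]],
    [[0,0,0],[0,0,0]],
    [[0,0,0.02],[0,0,0]],
    [[0,0,0.06],[0,0,0]],
    [[0,-0.03,0.1],[0,0,0]],
    [[0,-0.07,0.14],[0,0,0]],
    [[0,-0.11,0.16],[0,0,0]],
    [[0,-0.13,0.16],[0,0,0]],
    [[0,-0.13,0.16],[0,0,0]],
    [[0,-0.13,0.16],[0,0,0]]
  ],
  "hand": 0.35
}}

```text
t: 35.8
position: [0.5666, -0.1372, 0.2466]
tcp_rot: [[0.0, 1.0, -0.001], [1.0, -0.0, 0.002], [0.002, -0.001, -1.0]]
force: [-0.8, 0.6, -1.1]
gripper_width: 0.652
```

```bash
python3 - <<'E'
from h import *
s=robot.capture("side");t=robot.capture("top");o=robot.observe();print(o["t"],o["position"],o["force"])
a=cv2.resize(s[130:330,190:310],None,fx=3,fy=3,interpolation=cv2.INTER_CUBIC);b=cv2.resize(t[120:270,200:380],None,fx=2.4,fy=2.4,interpolation=cv2.INTER_CUBIC)
b=cv2.copyMakeBorder(b,0,600-b.shape[0],0,0,cv2.BORDER_CONSTANT)
c=cv2.convertScaleAbs(np.hstack([a,b])[:,:,::-1],alpha=1.6,beta=20);cv2.imwrite("pics/a15.png",c)
E
```

```text
35.9 [ 0.5664707  -0.13624301  0.24644344] [-0.5625499   0.01369462  0.37964418]
```

View pics/a15.png

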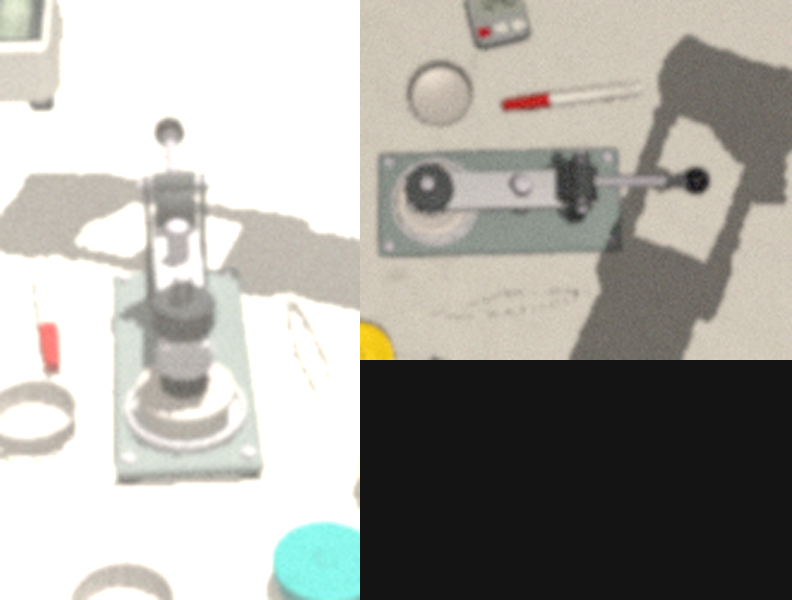

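The picture shows the lever locked: the ball is at (169,131) in the side crop, where 1.5 rad predicts row 133. The dish is in its bed, the bystanders have not moved, and the arm is clear.

```bash
python3 -c "
from workcell import robot
print(robot.close_job())"
```

```text
the job is handed in; nothing more can be done
None
```

I backed the nut off, locked the lever at its stop and handed the job in at about 36 s. No verdict was reported. I estimate the locked press holds the dish with 44–54 N; this comes from feel and pictures, as nothing measures it directly.

**Nut:** I led the lever until the dish began to push back, then turned the nut 1.65 rad counter-clockwise. That was too far, because I had taken the lever to start at 0 when the pictures put it at about 0.10 rad. I turned it back 0.42 rad, for a net of about 1.23 rad.

**Checks on the setting:**
- **Release test:** let go at 0.95 rad, the lever sprang back to about 0.79 rad. That puts first contact at about 0.73–0.79 rad, against a target of 0.75, and gives the 44–54 N above.
- **Force strokes:** forward and backward strokes gave about 48 N. The first feeling run, with its angles corrected, gave about 50 N.

**Last picture:** the lever is at its stop (about 1.5 rad), the dish is in its bed, and the empty dish, marker and tweezers show no movement. The arm stands clear.

**What disagreed:**
- Single force readings scattered by about 0.4 N or more.
- After the final nut turn the lever stayed at about 1.17 rad, where I expected it to spring back. That hinted at a looser setting. I unlocked the lever to run the release test for this reason, and trusted that result over the hint.

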